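# Tighten the clay extruder's piston nut and fit the round die

### The job

The piston nut at the bottom of the clay extruder's barrel has worked loose: set the long T-handled socket fully down on it, turn it clockwise until it is tight against its stop, and stand the tool upright back in its well in the wooden block. Then fit the die plate with the single round opening over the extruder's two studs, flat on the flange, ready for its wing nuts. Leave the slotted die plate, the wing nuts and the bowl where they are.

Things in the scene. Friction and masses are not known exactly. Their poses are not given: they have to be found in the camera images.
- flange_face (a point): Centre of the mouth of the extruder's fixed upright barrel (outside 52 mm, bore 46 mm), level with its flange's top face, 170 mm above the bench. The grey flange is 56 mm along x, 112 mm along y, 10 mm thick. Two 8 mm studs with tapered tips stand 22 mm above its face, 42 mm either side of this point along y. z is up, along the bore.
- piston_face (a point): Centre of the flat piston face at the bottom of the bore, 85 mm below the flange face, which the nut sits on; axes as flange_face. The socket is fully down when its open end reaches this face. The barrel stands in a grey bracket on a 170 x 160 mm plywood foot.
- nut_top (a point): Centre of the top of the loose steel hexagon nut, turning with it; z up. Nut: 24 mm across flats, 13.5 mm high (the top 3 mm a round chamfer), top 71.5 mm below the flange face. Two flats face along +x and -x (the flats repeat every 60 degrees). A 14 mm threaded rod end stands 5.5 mm above the nut and goes up inside the socket.
- piston_nut (a joint): Angle of the nut, rad, growing as it is turned clockwise seen from above (tightening). It starts between 0.1 and 0.8 and meets a hard stop at 1.5, where it is tight. It needs about 0.15 N m to turn, does not rise or sink, and stays where it is left.
- tool_bar (a point): Middle of the cross bar of the T-handled socket, the place to grip it: round steel bar, 14 mm thick, 110 mm long, along this point's y; z points up along the tool. Below hang a 13 mm shank and a socket 36 mm across and 52 mm high, its open end 140 mm below the bar's axis. The tool weighs about 0.4 kg and starts upright in its well.
- tool_socket (a point): Centre of the tool's open socket end, 140 mm below the bar. The hexagon inside is 25.5 mm across flats and 24 mm deep; two of its flats face along this point's +x and -x, at right angles to the bar.
- well_floor (a point): Centre of the floor of the tool's round well, 46 mm across and 40 mm deep, in the fixed wooden block (120 x 100 mm, 50 mm high); the floor is 10 mm above the bench; z up. Two short sockets fixed on the block, 58 mm from the well's centre along +x and 26 mm to either side, reach 74 mm above the bench.
- round_die_center (a point): Centre, half-way up, of the die plate to fit: a flat aluminium plate 62 mm along this point's x, 114 mm along its y and 8 mm thick, about 0.14 kg, with one round 30 mm opening in the middle and two 11 mm stud holes at 42 mm either side along its y. It lies flat on the modelling board, whose top is 6 mm above the bench; either way round fits.
- strip_die_center (a point): Centre of the other die plate, not wanted: same outline and stud holes, but with two narrow slots (8 x 34 mm) in the middle instead of the round opening. It lies on the same board.
- bowl_center (a point): Middle of a white bowl, 124 mm across and 50 mm high, standing on the bench.
- wing_nut0_center (a point): Middle of a steel wing nut, 45 mm across and 18 mm high, lying on the bench.
- wing_nut1_center (a point): Middle of a second, equal wing nut.
Not all that is in view belongs to the job. What is shaped like the part that bears round_die_center but blue or purple is not meant.

How it is judged (in metres and radians):
On the way, in this order (a step that is already met when the one before it is completed fails the run):
1. the socket is fully down on the nut (its open end within 5 mm of the piston face and within 4 mm of the bore's axis) (z of tool_socket in the frame of piston_face below 0.005 m and horizontal distance between tool_socket and piston_face below 0.004 m), for 0.2 s.
2. the nut is tight (within 0.1 rad of its stop) with the socket still on it (value of joint piston_nut above 1.4 rad and z of tool_socket in the frame of piston_face below 0.008 m and horizontal distance between tool_socket and piston_face below 0.004 m), for 0.2 s.
3. the tool stands upright in its well again (socket end within 4 mm of the well's floor, upright within 0.1 rad) (horizontal distance between tool_socket and well_floor below 0.01 m and z of tool_socket in the frame of well_floor below 0.004 m and angle between tool_bar's own z axis and vertical below 0.1 rad), for 0.2 s.
At the end, for the whole second after the job is handed in: Nut within 0.1 rad of its stop; tool upright (within 0.1 rad) in its well, socket end within 4 mm of the floor and 10 mm of its centre; round-opening die plate flat on the flange (within 0.06 rad and 2 mm), both studs through it, centred within 4 mm, square within 0.12 rad (all of step 3 and value of joint piston_nut above 1.4 rad and horizontal distance between round_die_center and flange_face below 0.004 m and z of round_die_center in the frame of flange_face between 0.001 and 0.006 m and angle between the z axis of round_die_center and the z axis of flange_face, either way round below 0.06 rad and angle between the y axis of round_die_center and the y axis of flange_face, either way round below 0.12 rad); the robot touches nothing.
It fails at once if the slotted die plate, a wing nut or the bowl is moved by more than 30 mm (distance of any of strip_die_center, wing_nut0_center, wing_nut1_center, bowl_center from where it was at the start of the episode above 0.03 m).
It also fails if it takes over 72 s, if anything falls off the work surface, if the arm or the gripper's body presses on something with over 40 N, if the wrist force passes 120 N, or if a joint passes its speed limit or range.

### The arm

A 6-joint arm with a two-finger parallel gripper is mounted at the origin on the work surface. World frame = base frame: x ahead of the robot, y to its left, z up, the work surface at z = 0. Lengths are in mm, angles in rad, forces in N, time in s.
With the tool pointing down it reaches from about 400 to 925 mm from the base axis. Payload 12.5 kg.
Tool frame: the origin (TCP) lies at the very end of the fingers, on their centre line; the grasp point (between the pads) lies 19 mm behind it; x points along the fingers, y is the direction in which the jaws open and shut, and the axes are right-handed (so a half turn about x gives the same grasp; the last joint's range is limited). The gripper opens to 95 mm and grips with 3 to 60 N. Pads are 20 mm wide; open, the fingers measure 119 mm over their backs; the gripper's body (75 mm by 180 mm) begins 59 mm behind the grasp point.
Start: joints at [1.199, 0.491, 1.559, -0, 1.092, -0.106], TCP at [164.158, 603.075, 214.661] pointing down, gripper open.
Joint ranges: [-3.1, 3.1], [-0.84, 2.19], [0.05, 2.79], [-1.13, 4.28], [0.06, 2.93], [-2.69, 2.69]. Speed limits (rad/s): [2.22, 2.22, 2.79, 3.14, 3.14, 3.14].

### API

Orientations are given as [roll, pitch, yaw] about the fixed x, y, z axes, in that order (R = Rz(yaw) Ry(pitch) Rx(roll)).
In Python, from cell import env, optics, job gives the robot as it stands.
- The arm moves only by the shell command python3 -m handwheel 'ROWS' [OPENING]. ROWS is JSON, a list of rows, each an object with "travel": the shift along the world's x, y, z in mm, a list of three; "roll": the turn about the world's z in degrees. In form: [{"travel": [dx, dy, dz], "roll": roll}, ...]. A call has 1 to 8 rows; each row is the pose to reach, as a shift and turn from the pose commanded when the call began; what a row does not reach only later rows make up. A row lasts 1/10 s, in which the tool goes at most 50 mm and 8.59 degrees, less where a joint would pass 70% of its speed; a pose out of reach is approached as far as the arm can. A call with a gripper value outside its range is refused whole. OPENING is the closure, from -1 (fully open) to 1 (shut), set as the call begins (- or left out, the last holds). The fingers move at their own pace and stop on an object; the grip force is fixed at half the most. Time passes only in rows, so rows that repeat a pose let the fingers close. It gives the time, the measured TCP pose, the force and the opening at its end, in the units of the state.
- env.state(): the state, without advancing time (a new reading comes with each control period).
- optics.read_camera(name): name is "side" or "top"; returns the picture (480x640x3 uint8, red, green, blue); there is no depth.
- optics.camera_params(name): a dict with "fx", "fy", "cx", "cy" (pixels), "world_from_camera" (4x4, takes a point from camera to world coordinates). Camera axes: x right, y up, looking along -z (the intrinsics and any distortion apply to the point x, -y, -z); pixel columns grow to the right and rows downward; lengths in mm; the calibration is good to about 2 mm. A picture is of the moment at which its call begins. camera_params takes no time and is no camera call.
- job.job_done(): hands the job in, once; it reports no verdict.
The state is a dict: "t": time; "joints": joint angles; "qvel": joint speeds; "tau": joint torques, N m; "eef_pos": TCP position; "tcp_rot": TCP orientation; "ft_force": force on the tool from outside, world axes, zero at the start; "moment": the same for the moment, N m; "opening": opening from 0.0 (shut) to 1.0 (fully open).
Only numpy, scipy, OpenCV 4.12 (cv2) and the standard library are available. Lean on these libraries where they do the work, as an engineer would, in place of code of your own. Each camera call takes 0.05 s, during which the arm holds its last target.

## Working session

There is one attempt and no reset: what is moved stays moved. The work goes in short steps, Python scripts to look and compute and a shell command to move; the robot and the scene stay as the last step left them, time stands still between calls to the robot, and variables do not carry over. Pictures are saved under pics/ and viewed, and the job is handed in when it is done.

```bash
ls; mkdir -p pics
python3 - <<'E'
from cell import env, optics, job
import cv2,json
print(env.state())
for n in("side","top"):
    im=optics.read_camera(n); cv2.imwrite(f"pics/{n}0.png",im[:,:,::-1]); print(n,optics.camera_params(n))
E
```

```text
pics
{'t': 0.0, 'joints': array([ 1.19939385e+00,  4.91569400e-01,  1.55945488e+00, -2.29487068e-05,
        1.09171401e+00, -1.05611572e-01]), 'qvel': array([ 6.83538069e-04,  1.37441236e-04,  6.51559632e-04, -8.81700688e-05,
        9.43187190e-04, -9.47868491e-04]), 'tau': array([ 8.13938295e-04, -6.12650442e+01, -2.58179641e+01,  6.92827790e-02,
        4.83217591e-02, -1.10939161e-04]), 'eef_pos': array([164.06914024, 602.82061796, 214.05377051]), 'tcp_rot': array([-1.65864418,  1.56965051, -1.92442449]), 'ft_force': array([-0.5343853 , -0.59283307, -0.72382572]), 'moment': array([-0.00254627,  0.01773001, -0.01512845]), 'opening': 0.9981374351837995}
side {'fx': 499.2251827498228, 'fy': 499.2251827498228, 'cx': 310.32811996176923, 'cy': 239.4370487057916, 'world_from_camera': array([[ 9.16008913e-01,  2.33977277e-01, -3.25856265e-01,
         1.40810853e+02],
       [-4.01148912e-01,  5.28813008e-01, -7.47954780e-01,
        -1.06056744e+03],
       [-2.68739139e-03,  8.15850131e-01,  5.78257159e-01,
         8.35399673e+02],
       [ 0.00000000e+00,  0.00000000e+00,  0.00000000e+00,
         1.00000000e+00]])}
top {'fx': 501.21698736583244, 'fy': 501.21698736583244, 'cx': 328.05889366300164, 'cy': 240.26287521411953, 'world_from_camera': array([[ 2.30408407e-02,  9.91158256e-01, -1.30669170e-01,
         3.85157449e+02],
       [-9.99660537e-01,  2.12513689e-02, -1.50727939e-02,
        -1.61904981e+02],
       [-1.21626253e-02,  1.30972102e-01,  9.91311444e-01,
         1.23819605e+03],
       [ 0.00000000e+00,  0.00000000e+00,  0.00000000e+00,
         1.00000000e+00]])}
```

View pics/side0.png

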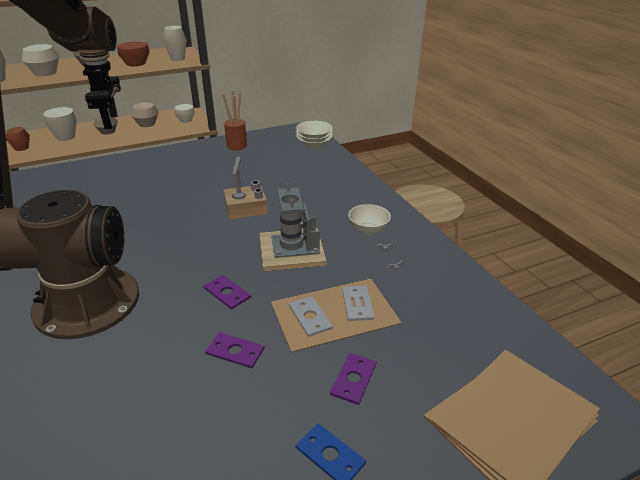

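View pics/top0.png

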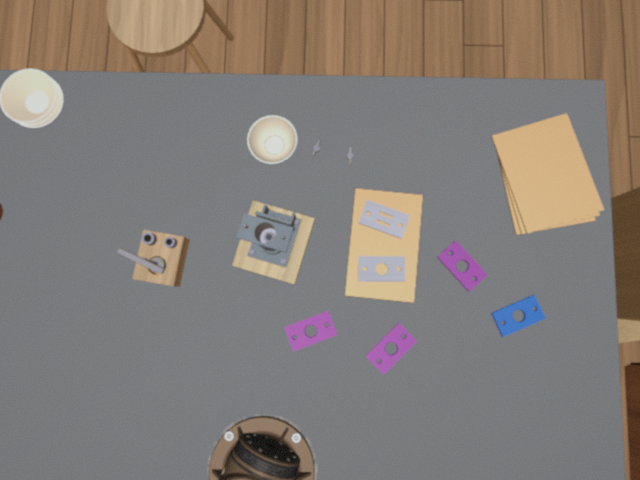

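The side picture shows the tool upright at about (238,165) and the extruder at (291,220). It also shows the grey round-opening die at (310,316) and the slotted one at (358,302). In the top picture the tool bar is at (140,260), the flange at (268,237) and the round die at (381,269). I'll enlarge these next.

```bash
cat > h.py <<'E'
import numpy as np, cv2
from cell import env, optics, job
def prm(n):
    p=optics.camera_params(n); K=np.array([[p['fx'],0,p['cx']],[0,p['fy'],p['cy']],[0,0,1]]); return K,np.array(p['world_from_camera'])
def ray(n,u,v):
    K,T=prm(n); d=np.linalg.solve(K,[u,v,1]); d=d*[1,-1,-1]; return T[:3,3],T[:3,:3]@d
def onz(n,u,v,z):
    o,d=ray(n,u,v); return o+d*(z-o[2])/d[2]
def proj(n,P):
    K,T=prm(n); P=np.atleast_2d(np.asarray(P,float)); c=(P-T[:3,3])@T[:3,:3]; c=c*[1,-1,-1]; q=c@K.T; return q[:,:2]/q[:,2:]
def crop(src,out,x0,y0,x1,y1,s):
    im=cv2.imread(src)[y0:y1,x0:x1]; im=cv2.resize(im,None,fx=s,fy=s,interpolation=cv2.INTER_CUBIC)
    for k in range((x0+9)//10*10,x1,10):
        cv2.line(im,(int((k-x0+.5)*s),0),(int((k-x0+.5)*s),4 if k%50 else 12),(0,255,255),1)
        if k%20==0: cv2.putText(im,str(k),(int((k-x0+.5)*s)-10,24),0,.35,(0,255,255),1)
    for k in range((y0+9)//10*10,y1,10):
        cv2.line(im,(0,int((k-y0+.5)*s)),(5,int((k-y0+.5)*s)),(0,255,255),1)
        if k%20==0: cv2.putText(im,str(k),(8,int((k-y0+.5)*s)+4),0,.35,(0,255,255),1)
    cv2.imwrite(out,im)
E
python3 - <<'E'
from h import *
crop("pics/top0.png","pics/t_a.png",110,190,320,300,3.8)
crop("pics/top0.png","pics/t_b.png",340,180,440,310,4.5)
crop("pics/side0.png","pics/s_a.png",210,140,350,280,4.2)
crop("pics/side0.png","pics/s_b.png",260,270,410,350,5)
E
```

```text
(no output)
```

View pics/t_a.png

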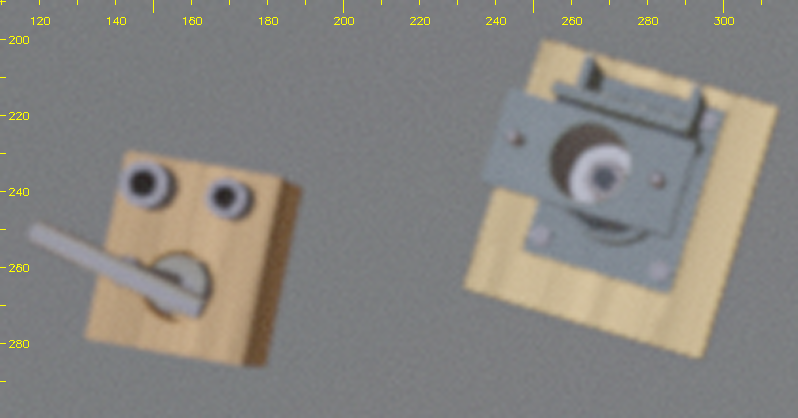

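View pics/t_b.png

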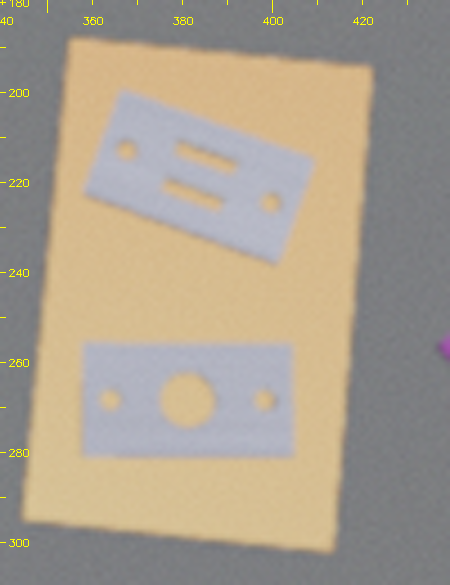

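View pics/s_a.png

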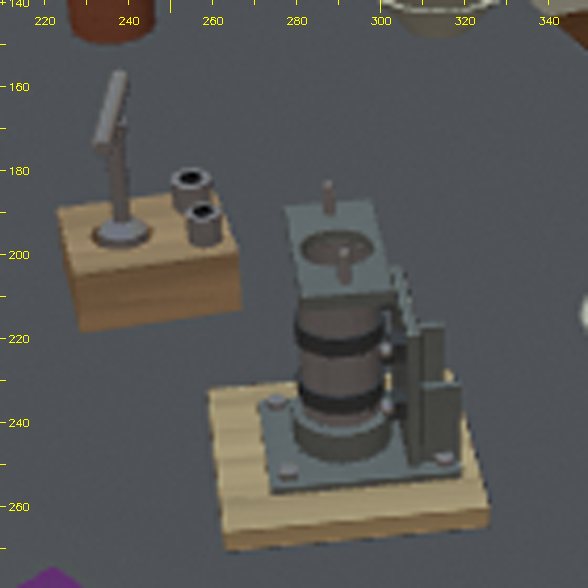

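View pics/s_b.png

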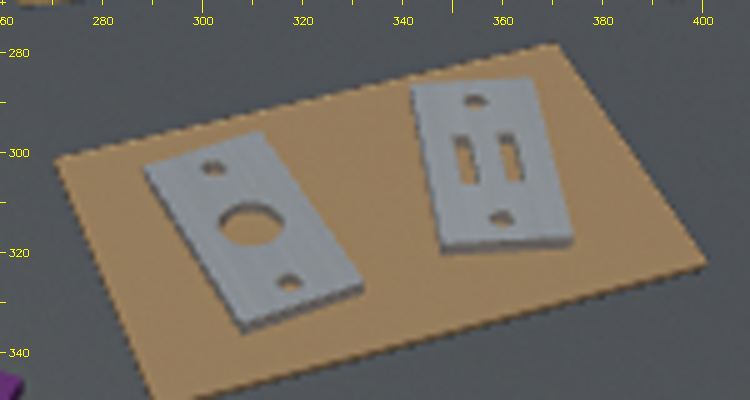

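Run:
```python
from h import *
crop("pics/top0.png","pics/t_c.png",230,200,305,262,10)
crop("pics/side0.png","pics/s_c.png",270,175,345,235,10)
crop("pics/top0.png","pics/t_d.png",113,225,188,290,9)
crop("pics/side0.png","pics/s_d.png",215,145,275,220,8)
```

```text
(no output)
```

View pics/t_c.png

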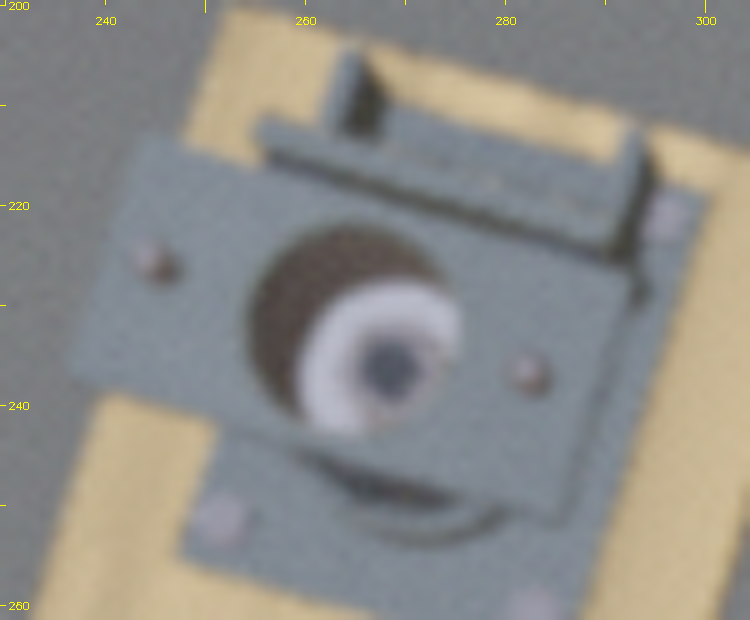

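View pics/s_c.png

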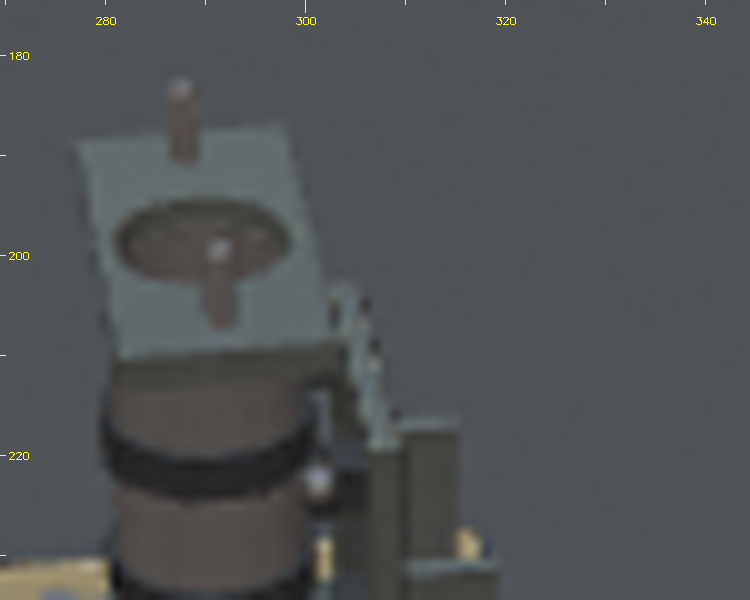

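View pics/t_d.png

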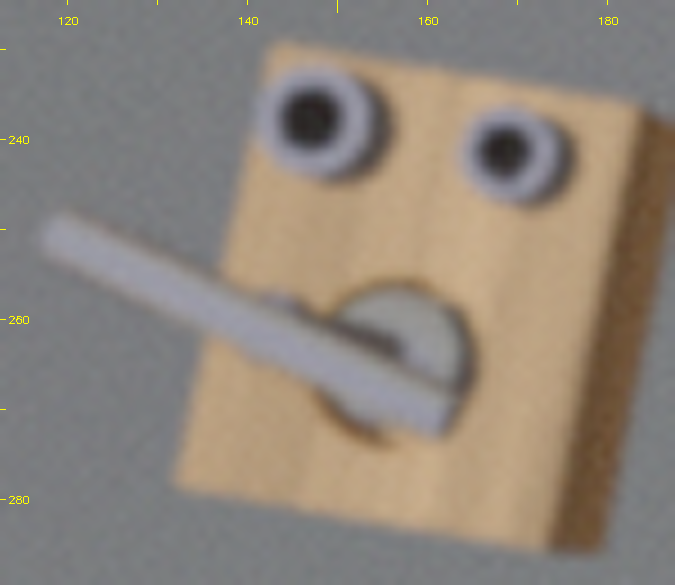

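View pics/s_d.png

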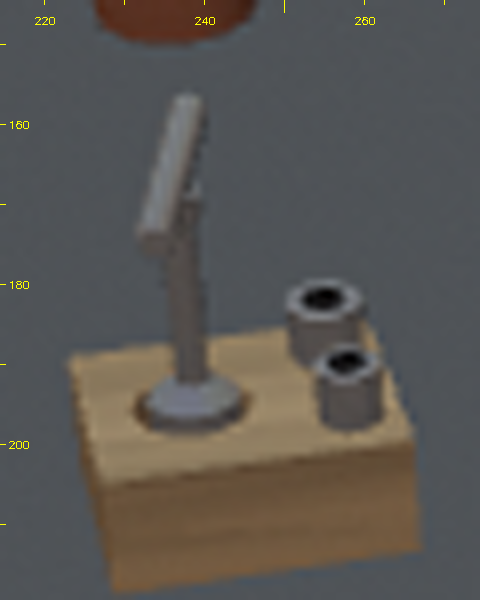

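```bash
cat > fit.py <<'E'
from h import *
from scipy.optimize import least_squares
def R(a): return np.array([[np.cos(a),-np.sin(a)],[np.sin(a),np.cos(a)]])
def fit(obs,x0,free_shift=False):
    # obs: list (cam,(u,v),(lx,ly,z)) ; params x,y,yaw
    def f(p,cams=None):
        r=[]
        for c,uv,l in obs:
            if cams and c not in cams: continue
            P=np.r_[p[:2]+R(p[2])@np.array(l[:2]),l[2]]
            r.append(proj(c,P)[0]-uv)
        return np.array(r)
    out={}
    for cams in (['top'],['side'],['top','side']):
        if not any(o[0] in cams for o in obs): continue
        s=least_squares(lambda p:f(p,cams).ravel(),x0,x_scale=[10,10,.1],loss='soft_l1'); 
        print(cams,np.round(s.x[:2],1),'yaw',round(s.x[2],4),'rms',np.sqrt(np.mean(s.fun**2)).round(2)); print(np.round(f(s.x,cams),1).tolist())
    return s.x
E
python3 - <<'E'
from fit import *
C=lambda c,uv,l:(c,np.array(uv),l)
print('guess',onz('top',265,232.5,170),onz('side',289.8,198.5,170))
fl=[C('top',(243.9,212.8),(28,56,170)),C('top',(293.3,226.7),(28,-56,170)),C('top',(286,251.5),(-28,-56,170)),C('top',(236.5,237),(-28,56,170)),
C('top',(265,232.5),(0,0,170)),C('top',(244.5,225.3),(0,42,192)),C('top',(282,236.3),(0,-42,192)),
C('side',(289.8,198.5),(0,0,170)),C('side',(287.6,183.1),(0,42,192)),C('side',(291.4,199),(0,-42,192)),
C('side',(277.3,189),(-28,56,170)),C('side',(297.8,187),(28,56,170)),C('side',(303.5,208.5),(28,-56,170)),C('side',(281.5,210.5),(-28,-56,170))]
fit(fl,[430,-20,-.2])
print('bar')
b=[C('top',(118.1,250.6),(0,55,150)),C('top',(162.3,270.3),(0,-55,150)),C('side',(238.3,157),(0,55,150)),C('side',(233.3,174.3),(0,-55,150))]
g=onz('top',140,260,150); fit(b,[g[0],g[1],-.4])
print('block')
k=[C('top',(147.3,237.6),(58,26,74)),C('top',(168.6,241.4),(58,-26,74)),C('side',(254.9,181.6),(58,26,74)),C('side',(257.9,189.6),(58,-26,74)),C('side',(238.3,195.1),(0,0,50))]
fit(k,[g[0],g[1],-.2])
E
```

```text
guess [539.93484348  -9.23713459 170.        ] [540.86909636  -9.1778656  170.        ]
['top'] [540.7  -8.8] yaw -0.259 rms 0.22
[[0.1, 0.0], [0.1, 0.2], [-0.1, 0.2], [-0.3, 0.4], [-0.2, -0.4], [-0.0, -0.1], [0.4, -0.3]]
['side'] [541.3  -8.4] yaw -0.2616 rms 0.16
[[0.1, -0.2], [0.2, 0.1], [0.2, 0.2], [-0.2, -0.3], [-0.1, 0.1], [-0.0, 0.2], [-0.1, -0.0]]
['top', 'side'] [540.9  -8.8] yaw -0.2599 rms 0.21
[[0.1, -0.1], [0.1, 0.1], [-0.1, 0.1], [-0.3, 0.3], [-0.2, -0.5], [-0.0, -0.2], [0.4, -0.3], [-0.0, -0.1], [0.1, 0.2], [0.1, 0.3], [-0.3, -0.2], [-0.2, 0.1], [-0.1, 0.2], [-0.2, 0.1]]
bar
['top'] [475.3 264.9] yaw -0.3889 rms 0.26
[[-0.3, -0.2], [0.3, 0.2]]
['side'] [476.7 268.8] yaw -0.4275 rms 0.19
[[-0.0, 0.3], [0.0, -0.3]]
['top', 'side'] [475.5 265.2] yaw -0.4025 rms 0.48
[[-0.3, -0.6], [0.0, 0.4], [-0.5, 0.8], [0.4, 0.4]]
block
['top'] [474.5 265.1] yaw -0.1549 rms 0.07
[[-0.1, -0.0], [0.1, 0.0]]
['side'] [474.8 265.5] yaw -0.1377 rms 0.12
[[-0.1, 0.2], [-0.0, 0.0], [0.1, -0.2]]
['top', 'side'] [474.6 265. ] yaw -0.1503 rms 0.15
[[-0.2, -0.0], [0.0, -0.1], [-0.0, 0.3], [-0.1, 0.2], [0.1, -0.1]]
```

```bash
cat >> h.py <<'E'
from scipy.spatial.transform import Rotation as Ro
def st():
    s=env.state(); M=Ro.from_euler('xyz',s['tcp_rot']).as_matrix(); j=M[:,1]
    print('t',round(s['t'],2),'pos',np.round(s['eef_pos'],1),'jaw yaw deg',round(np.degrees(np.arctan2(j[1],j[0])),1),'xax',np.round(M[:,0],3),'q',np.round(s['joints'],2),'F',np.round(s['ft_force'],1),'M',np.round(s['moment'],2),'open',round(s['opening'],3))
    return s
E
python3 - <<'E'
from fit import *
st()
C=lambda c,uv,l:(c,np.array(uv),l)
T=lambda x,y:(x/4.5+340-.4,y/4.5+180-.4); S=lambda x,y:(x/5+260-.4,y/5+270-.4)
d=[C('top',T(84,343),(31,57,14)),C('top',T(293,343),(31,-57,14)),C('top',T(294,457),(-31,-57,14)),C('top',T(83,457),(-31,57,14)),C('top',T(188,400),(0,0,14)),
C('side',S(144,168),(-31,57,14)),C('side',S(263,132),(31,57,14)),C('side',S(363,285),(31,-57,14)),C('side',S(245,326),(-31,-57,14)),C('side',S(250,222),(0,0,14))]
fit(d,[470,-280,0])
# bracket height
for a,b in (((256,213.5),(303.5,203.5)),((292,225.5),(308,219))):
    o1,d1=ray('top',*a);o2,d2=ray('side',*b)
    s=np.linalg.lstsq(np.c_[d1,-d2],o2-o1,rcond=None)[0]; print((o1+d1*s[0]+o2+d2*s[1])/2, np.linalg.norm(o1+d1*s[0]-o2-d2*s[1]))
E
```

```text
t 0.1 pos [164.1 602.9 214.1] jaw yaw deg 74.8 xax [-0.    -0.001 -1.   ] q [ 1.2   0.49  1.56  0.    1.09 -0.11] F [ 0.2 -0.1 -0.3] M [0.   0.03 0.06] open 1.0
['top'] [ 479.9 -275.3] yaw 0.0192 rms 0.1
[[-0.2, -0.1], [-0.1, 0.1], [0.1, 0.1], [0.1, -0.1], [0.1, -0.0]]
['side'] [ 480.8 -276.8] yaw 0.0146 rms 0.35
[[0.1, -0.0], [-0.3, -0.0], [0.5, -0.2], [-0.7, -0.1], [0.4, 0.5]]
['top', 'side'] [ 480.4 -275.9] yaw 0.017 rms 0.35
[[0.0, -0.3], [0.2, -0.1], [0.3, -0.0], [0.3, -0.3], [0.3, -0.2], [-0.2, -0.2], [-0.7, -0.2], [0.2, -0.5], [-0.9, -0.3], [0.1, 0.3]]
[589.94881705  18.64527631 127.16116139] 1.950502578350004
[565.25905476 -64.56948327 132.27709248] 5.7480050692791504
```

```bash
python3 -m handwheel '[{"travel":[35,-38,0],"roll":-8.5},{"travel":[70,-76,0],"roll":-17},{"travel":[105,-114,0],"roll":-25.5},{"travel":[140,-152,0],"roll":-34},{"travel":[175,-190,0],"roll":-42.5},{"travel":[210,-228,0],"roll":-51},{"travel":[245,-266,0],"roll":-59.5},{"travel":[280,-304,0],"roll":-68}]' -1
python3 -m handwheel '[{"travel":[31,-34,0],"roll":-8.5},{"travel":[31,-34,0],"roll":-17},{"travel":[31,-34,0],"roll":-25.5},{"travel":[31,-34,0],"roll":-29},{"travel":[31,-34,0],"roll":-29},{"travel":[31,-34,0],"roll":-29}]'
python3 -c "
from h import *
st()
for n in('top','side'): cv2.imwrite(f'pics/{n}1.png',optics.read_camera(n)[:,:,::-1])
crop('pics/top1.png','pics/t1.png',100,210,200,300,7); crop('pics/side1.png','pics/s1.png',200,100,290,220,5)"
```

```text
t: 0.9
eef_pos: [436.2, 307.1, 214.6]
tcp_rot: [-1.023, 1.571, -2.482]
ft_force: [0.4, 1.2, 0.2]
opening: 1.0
t: 1.5
eef_pos: [466.0, 274.8, 214.5]
tcp_rot: [-0.522, 1.57, -2.478]
ft_force: [-0.5, 0.6, -0.4]
opening: 1.001
t 1.5 pos [466.  274.8 214.5] jaw yaw deg -22.1 xax [-0. -0. -1.] q [ 0.41  0.37  1.77 -0.    1.    0.8 ] F [-0.5  0.6 -0.4] M [-0.12  0.06  0.04] open 1.001
```

```bash
python3 -m handwheel '[{"travel":[9.3,-9.8,0],"roll":0},{"travel":[9.3,-9.8,0],"roll":0},{"travel":[9.3,-9.8,0],"roll":0}]'
python3 -c "
from h import *
st()
for n in('top','side'): cv2.imwrite(f'pics/{n}1.png',optics.read_camera(n)[:,:,::-1])
crop('pics/top1.png','pics/t1.png',100,210,200,300,7); crop('pics/side1.png','pics/s1.png',200,100,290,220,5)"
```

```text
t: 1.9
eef_pos: [475.8, 264.7, 214.6]
tcp_rot: [-0.46, 1.571, -2.419]
ft_force: [0.3, -0.2, -0.2]
opening: 0.999
t 1.9 pos [475.8 264.7 214.6] jaw yaw deg -22.3 xax [-0. -0. -1.] q [ 0.39  0.38  1.76 -0.    1.01  0.77] F [ 0.3 -0.2 -0.2] M [-0.17  0.16  0.02] open 0.999
```

View pics/t1.png

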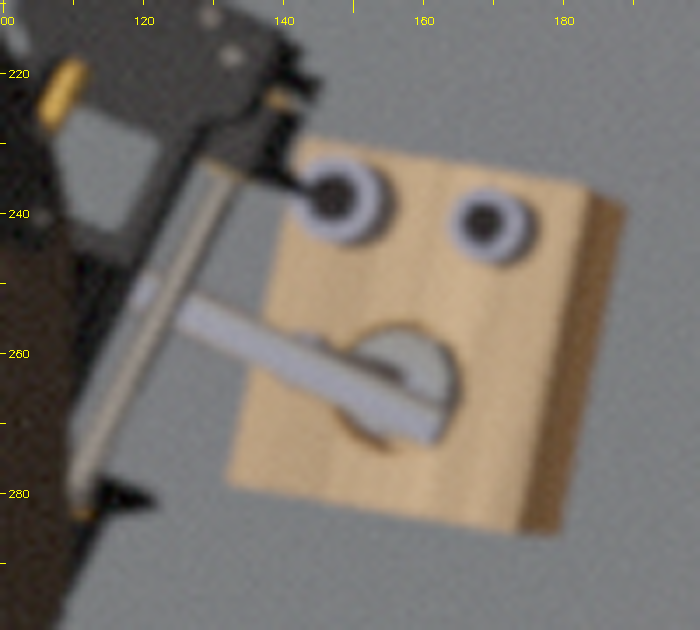

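View pics/s1.png

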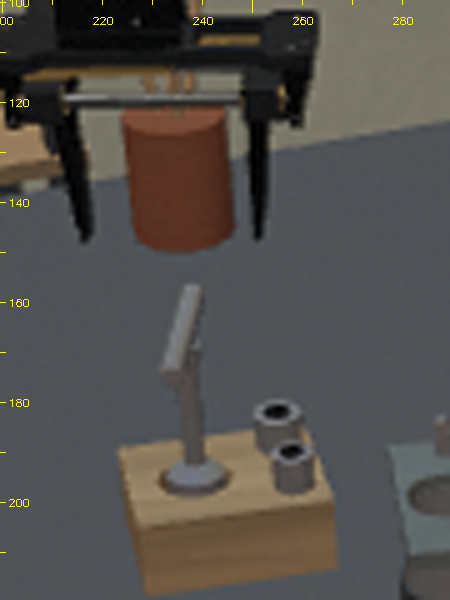

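```bash
python3 -c "
from h import *
print(proj('side',[475.8,264.7,214.6]),'vs seen (234,148)')"
python3 -m handwheel '[{"travel":[-0.4,0.2,-40],"roll":0},{"travel":[-0.4,0.2,-70],"roll":0},{"travel":[-0.4,0.2,-83.5],"roll":0},{"travel":[-0.4,0.2,-83.5],"roll":0}]' -1
python3 -m handwheel '[{"travel":[0,0,0],"roll":0},{"travel":[0,0,0],"roll":0},{"travel":[0,0,0],"roll":0},{"travel":[0,0,0],"roll":0},{"travel":[0,0,0],"roll":0},{"travel":[0,0,0],"roll":0},{"travel":[0,0,0],"roll":0},{"travel":[0,0,0],"roll":0}]' 1
python3 -c "
from h import *
st()
"
```

```text
[[234.00720463 146.14525814]] vs seen (234,148)
t: 2.4
eef_pos: [474.2, 265.0, 129.4]
tcp_rot: [-0.775, 1.567, -2.734]
ft_force: [0.2, -0.0, 0.4]
opening: 0.998
t: 3.2
eef_pos: [475.0, 265.2, 131.1]
tcp_rot: [0.532, 1.571, -1.427]
ft_force: [0.2, 0.5, -0.3]
opening: 0.382
t 3.2 pos [475.  265.2 131.1] jaw yaw deg -22.2 xax [ 0. -0. -1.] q [ 0.39  0.48  1.85 -0.    0.81  0.78] F [ 0.2  0.5 -0.3] M [-0.06  0.05 -0.03] open 0.382
```

Fingers are still closing (0.38 of 95 mm is 36 mm, and the bar is 14 mm).

```bash
python3 -m handwheel '[{"travel":[0,0,0],"roll":0},{"travel":[0,0,0],"roll":0},{"travel":[0,0,0],"roll":0},{"travel":[0,0,0],"roll":0},{"travel":[0,0,0],"roll":0},{"travel":[0,0,0],"roll":0}]' 1
python3 -m handwheel '[{"travel":[0,0,10],"roll":0},{"travel":[0,0,20],"roll":0},{"travel":[0,0,50],"roll":0},{"travel":[0,0,90],"roll":0},{"travel":[0,0,130],"roll":0},{"travel":[0,0,170],"roll":0},{"travel":[0,0,200],"roll":0},{"travel":[0,0,200],"roll":0}]' 1
python3 -c "
from h import *
st()
for n in('top','side'): cv2.imwrite(f'pics/{n}2.png',optics.read_camera(n)[:,:,::-1])
"
```

```text
t: 3.8
eef_pos: [475.1, 265.3, 131.1]
tcp_rot: [1.687, 1.571, -0.272]
ft_force: [0.6, 0.8, -1.6]
opening: 0.14
t: 4.6
eef_pos: [475.7, 265.6, 335.8]
tcp_rot: [2.344, 1.563, 0.385]
ft_force: [-0.1, 0.7, -5.3]
opening: 0.138
t 4.6 pos [475.7 265.6 335.8] jaw yaw deg -22.2 xax [ 0.007  0.003 -1.   ] q [ 0.39  0.27  1.58 -0.    1.28  0.78] F [-0.1  0.7 -5.3] M [-0.07  0.02  0.02] open 0.138
```

View pics/side2.png

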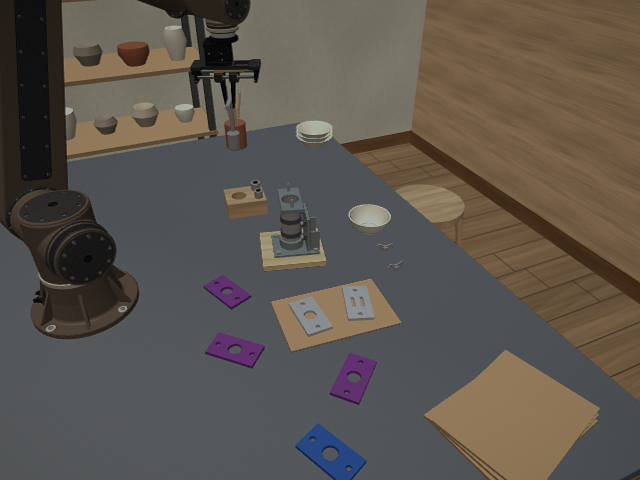

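```bash
python3 -m handwheel '[{"travel":[8,-35,5],"roll":0},{"travel":[17,-72,5],"roll":0},{"travel":[27,-112,5],"roll":0},{"travel":[36,-152,5],"roll":0},{"travel":[46,-192,5],"roll":0},{"travel":[55,-230,5],"roll":0},{"travel":[62,-258,5],"roll":0},{"travel":[65.5,-274,5],"roll":0}]' 1
python3 -m handwheel '[{"travel":[0,0,0],"roll":0},{"travel":[0,0,0],"roll":0},{"travel":[0,0,0],"roll":0},{"travel":[0,0,0],"roll":0}]' 1
python3 -c "
from h import *
st()
for n in('top','side'): cv2.imwrite(f'pics/{n}3.png',optics.read_camera(n)[:,:,::-1])
crop('pics/side3.png','pics/s3.png',250,110,350,230,5);crop('pics/top3.png','pics/t3.png',200,180,310,270,7)
"
```

```text
t: 5.5
eef_pos: [540.3, -10.7, 334.1]
tcp_rot: [-1.246, 1.567, 3.077]
ft_force: [-0.2, 0.5, -4.8]
opening: 0.136
t: 5.9
eef_pos: [540.3, -7.7, 336.1]
tcp_rot: [-2.308, 1.571, 2.018]
ft_force: [-0.8, 0.6, -3.9]
opening: 0.142
t 5.9 pos [540.3  -7.7 336.1] jaw yaw deg -22.1 xax [-0.  0. -1.] q [-0.14  0.26  1.59  0.    1.29  0.25] F [-0.8  0.6 -3.9] M [-0.09  0.11 -0.02] open 0.142
```

View pics/s3.png

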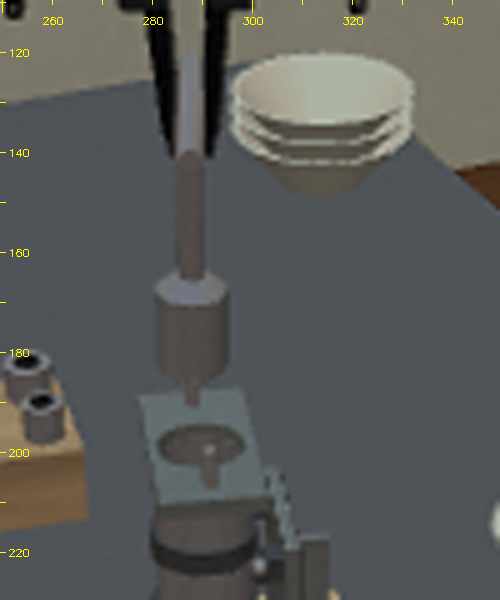

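View pics/t3.png

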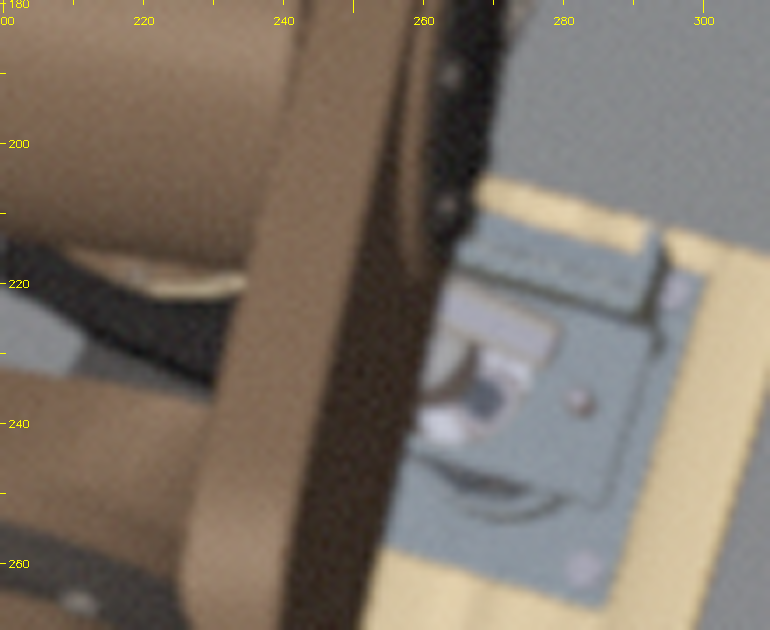

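```bash
python3 -c "
from h import *
t=np.linspace(0,2*np.pi,200)
for z in (215,267): 
  E=proj('side',np.c_[540.3+18*np.cos(t),-7.7+18*np.sin(t),0*t+z]); print(z,E.min(0),E.max(0),proj('side',[540.3,-7.7,z]))
print(proj('top',[540.3,-7.7,355]),proj('top',[540.3,-7.7,362]))
print('seen: x 280.6..295.4, bottom y',381/5+110-.4,'top y',262/5+110-.4)
"
```

```text
215 [281.86629912 179.69903676] [295.95449345 186.54482569] [[288.91324942 183.08235765]]
267 [281.1232408  161.47952813] [295.55189468 168.05799242] [[288.3406229 164.7298075]]
[[250.02001817 217.17320271]] [[249.36448424 216.47778582]]
seen: x 280.6..295.4, bottom y 185.79999999999998 top y 162.0
```

Run:
```python
from h import *
im=cv2.cvtColor(cv2.imread('pics/side3.png'),cv2.COLOR_BGR2GRAY).astype(float)
im0=cv2.imread('pics/side3.png').astype(float)
for a,b in((168,172),(172,176),(176,180)):
    p=im0[a:b,274:304].mean(0); print(a, (p[:,2]-p[:,0]).round(0).astype(int).tolist()); print(p.mean(1).round(0).astype(int).tolist())
print('shank',im0[145:160,280:296].mean(0).mean(1).round().tolist())
```

```text
168 [-8, -8, -8, -8, -8, -9, -8, 0, 2, -2, -7, -8, -10, -10, -11, -7, -4, 0, 2, 4, 6, 0, -9, -8, -8, -8, -8, -8, -8, -8]
[84, 83, 84, 84, 84, 84, 82, 79, 90, 100, 106, 106, 108, 109, 111, 107, 106, 104, 98, 96, 78, 66, 85, 84, 84, 84, 84, 84, 84, 84]
172 [-8, -8, -8, -8, -8, -8, -8, 0, 7, 8, 8, 8, 8, 8, 8, 8, 7, 7, 7, 6, 6, -1, -9, -8, -8, -8, -8, -8, -8, -8]
[84, 84, 83, 84, 84, 84, 83, 74, 72, 76, 77, 76, 75, 76, 77, 76, 76, 74, 71, 68, 63, 64, 86, 84, 84, 84, 84, 84, 84, 84]
176 [-8, -8, -8, -8, -9, -8, -8, 0, 8, 8, 7, 8, 7, 7, 7, 7, 7, 7, 6, 6, 6, 0, -10, -8, -8, -9, -8, -8, -8, -8]
[84, 84, 84, 84, 84, 84, 83, 74, 72, 76, 77, 77, 76, 76, 78, 76, 75, 74, 70, 68, 62, 64, 86, 84, 84, 84, 84, 84, 84, 84]
shank [83.0, 83.0, 84.0, 84.0, 83.0, 77.0, 76.0, 76.0, 77.0, 74.0, 70.0, 85.0, 84.0, 84.0, 84.0, 84.0]
```

Run:
```python
from h import *
im0=cv2.imread('pics/side0.png').astype(float)
for a in (213,214,225,226):
    p=im0[a,274:310]; print(a,(p[:,2]-p[:,0]).round(0).astype(int).tolist())
for z in (170,155,120): print(z,proj('side',[[540.9,-8.8,z],[541.3,-8.4,z]]).round(2).tolist())
t=np.linspace(0,2*np.pi,200)
for z in (155,120,125): 
  E=proj('side',np.c_[540.9+26*np.cos(t),-8.8+26*np.sin(t),0*t+z]); print(z,E.min(0),E.max(0))
# bore ellipse fit side: dark region inside flange
m=im0[...,:].mean(2)
for r in (196,198,200): print(r,m[r,274:310].round().astype(int).tolist(),(im0[r,274:310,2]-im0[r,274:310,0]).astype(int).tolist())
```

```text
213 [-8, -8, -9, -8, -8, -9, -7, 6, 3, 3, 3, 3, 3, 4, 4, 4, 5, 5, 6, 5, 7, 6, 6, 8, 6, 5, -3, -1, -3, 2, 3, -2, -15, -12, 0, -8]
214 [-9, -8, -8, -7, -9, -9, -6, 7, 6, 6, 7, 7, 7, 7, 7, 6, 8, 8, 8, 7, 6, 8, 7, 8, 6, 4, -4, -9, -8, 3, 3, -2, -13, -10, -3, -9]
225 [-7, -8, -9, -9, -8, -8, -8, 0, 8, 8, 8, 8, 7, 8, 5, 5, 6, 6, 8, 8, 7, 7, 7, 8, 7, 6, 4, 3, 3, 3, 1, 2, 1, 3, 3, 3]
226 [-9, -9, -9, -7, -9, -8, -9, -4, 7, 6, 8, 7, 7, 7, 8, 8, 7, 8, 8, 8, 7, 9, 7, 8, 7, 6, 2, 1, 1, 2, 3, 2, 3, 3, 3, 3]
170 [[289.76, 198.43], [289.84, 198.33]]
155 [[289.91, 203.36], [289.99, 203.26]]
120 [[290.25, 214.62], [290.34, 214.52]]
155 [279.99309264 198.30204993] [299.81342554 208.59129969]
120 [280.49012062 209.46212795] [300.00862779 219.9538956 ]
125 [280.42004497 207.88833247] [299.98110608 218.35221873]
196 [83, 83, 83, 81, 75, 107, 106, 106, 97, 74, 60, 63, 65, 66, 67, 68, 69, 67, 68, 67, 67, 64, 67, 86, 105, 103, 92, 81, 83, 83, 84, 83, 84, 84, 83, 82] [-8, -8, -8, -7, -5, -12, -13, -12, -3, 3, 4, 4, 3, 4, 3, 4, 3, 3, 3, 3, 4, 3, 4, -3, -10, -11, -11, -8, -8, -9, -8, -9, -9, -8, -8, -7]
198 [83, 83, 83, 84, 82, 86, 105, 78, 51, 59, 65, 75, 71, 72, 72, 78, 78, 77, 70, 71, 74, 84, 77, 62, 68, 105, 104, 88, 83, 83, 83, 83, 83, 84, 84, 83] [-9, -8, -8, -8, -8, -7, -12, 1, 3, 3, 3, 6, 5, 9, 8, 6, 8, 7, 6, 7, 7, 8, 5, 4, 0, -7, -12, -9, -8, -8, -9, -9, -9, -8, -8, -8]
200 [83, 83, 83, 84, 81, 74, 106, 90, 59, 64, 71, 72, 74, 75, 78, 76, 82, 109, 100, 71, 75, 75, 74, 73, 81, 104, 102, 92, 82, 83, 83, 85, 83, 84, 84, 83] [-7, -9, -8, -8, -7, -4, -11, -3, 5, 8, 7, 7, 7, 7, 7, 7, 6, 4, 9, 6, 7, 7, 7, 6, -2, -12, -11, -10, -7, -8, -9, -9, -8, -8, -8, -8]
```

Run:
```python
from h import *
a=np.radians(-22.1); Rm=np.array([[np.cos(a),-np.sin(a)],[np.sin(a),np.cos(a)]])
for l in ((0,-55),(7,-55),(-7,-55),(0,-20),(7,-20),(-7,-20)):
    print(l,proj('top',np.r_[np.array([540.3,-7.7])+Rm@np.array(l),355]).round(2))
crop('pics/top3.png','pics/t3b.png',255,205,295,250,14)
```

```text
(0, -55) [[277.99 229.18]]
(7, -55) [[279.59 225.62]]
(-7, -55) [[276.38 232.74]]
(0, -20) [[260.17 221.53]]
(7, -20) [[261.78 217.99]]
(-7, -20) [[258.55 225.08]]
```

View pics/t3b.png

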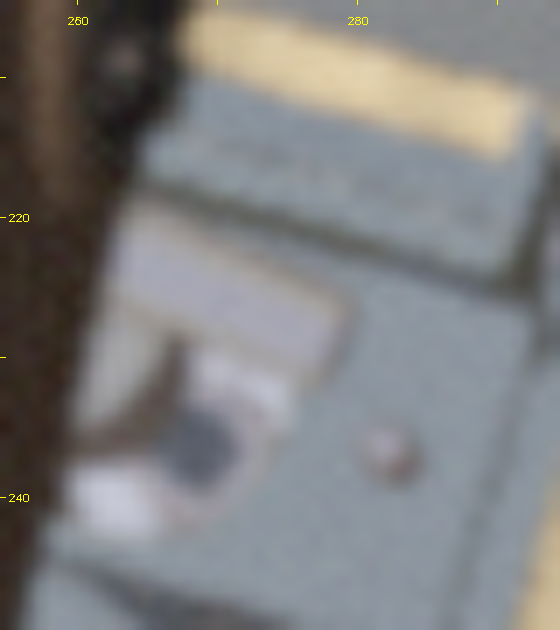

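```bash
python3 -m handwheel '[{"travel":[0,0,0],"roll":0},{"travel":[0,0,0],"roll":0},{"travel":[0,0,0],"roll":0}]' 1
python3 - <<'E'
from h import *
s=st(); print(s['qvel'].round(3))
for n in('top','side'): cv2.imwrite(f'pics/{n}4.png',optics.read_camera(n)[:,:,::-1]); print(env.state()['eef_pos'])
x,y,z=s['eef_pos']
crop('pics/side4.png','pics/s4.png',250,110,350,230,5);crop('pics/top4.png','pics/t4.png',255,205,295,250,14)
im0=cv2.imread('pics/side4.png').astype(float)
for a,b in((172,176),(176,180)):
    p=im0[a:b,274:304].mean(0); print(a, (p[:,2]-p[:,0]).round(0).astype(int).tolist())
print('shank',im0[145:160,280:296].mean(0).mean(1).round().tolist())
for zz in (300,235,215): print(proj('side',[x,y,zz]))
E
```

```text
t: 6.3
eef_pos: [540.5, -8.7, 336.2]
tcp_rot: [1.642, 1.571, -0.316]
ft_force: [-0.2, 1.0, -4.1]
opening: 0.141
t 6.3 pos [540.5  -8.7 336.2] jaw yaw deg -22.2 xax [ 0. -0. -1.] q [-0.14  0.26  1.59 -0.    1.29  0.25] F [-0.2  1.  -4.1] M [-0.13  0.06 -0.02] open 0.141
[-0.001  0.002 -0.002 -0.001  0.     0.   ]
[540.55441238  -8.72225719 336.18397642]
[540.54126156  -8.74124961 336.18512757]
172 [-8, -8, -8, -8, -8, -8, -8, 0, 8, 7, 7, 8, 7, 8, 8, 7, 8, 7, 6, 7, 6, 1, -9, -8, -8, -8, -8, -8, -8, -8]
176 [-8, -8, -8, -8, -8, -8, -8, -3, 7, 7, 7, 7, 7, 7, 7, 7, 7, 7, 6, 7, 6, 0, -9, -8, -9, -8, -8, -8, -8, -9]
shank [83.0, 84.0, 84.0, 84.0, 84.0, 83.0, 75.0, 76.0, 77.0, 75.0, 70.0, 75.0, 85.0, 84.0, 84.0, 84.0]
[[288.19062308 152.75650153]]
[[288.91778006 176.27476786]]
[[289.13290061 183.23236118]]
```

View pics/t4.png

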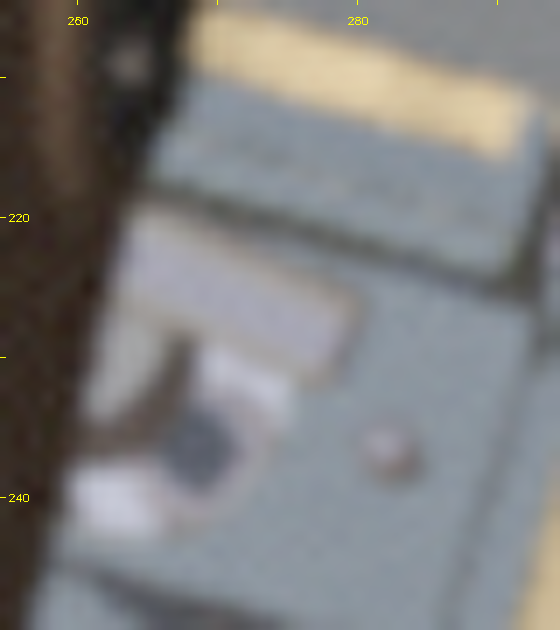

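View pics/s4.png

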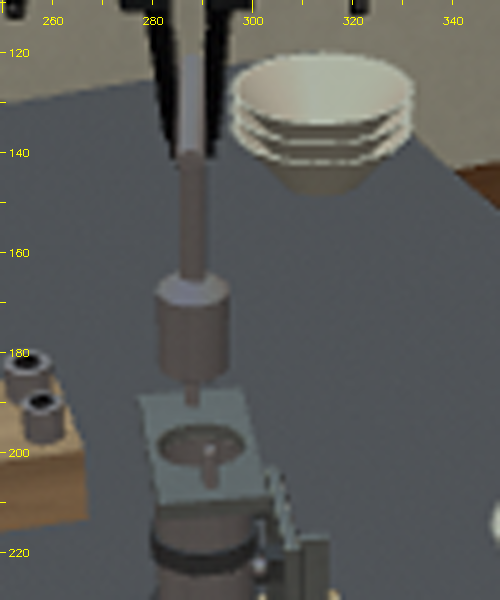

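```bash
cat > axis.py <<'E'
from h import *
import sys
def edges(f,r,x0,x1,thr=0):
    im=cv2.imread(f).astype(float); p=(im[r,x0:x1,2]-im[r,x0:x1,0]); p=p
    ins=np.where(p>thr)[0]
    if len(ins)==0: return None
    a,b=ins[0],ins[-1]
    l=x0+a-(p[a]-thr)/(p[a]-p[a-1]); rr=x0+b+(p[b]-thr)/(p[b]-p[b+1]); return l,rr
def axis(f,x,y,z,x0,x1,rows):
    out=[]
    zz=np.linspace(z-121,z+19,300); P=proj('side',np.c_[0*zz+x,0*zz+y,zz])
    for r in rows:
        e=edges(f,r,x0,x1)
        if e is None: continue
        pr=np.interp(-r,-P[::1,1][::-1] if P[0,1]<P[-1,1] else -P[:,1],P[:,0] ); 
        out.append((r,round(np.interp(-r,-P[:,1],zz)),e,(e[0]+e[1])/2-pr))
    return out
E
python3 - <<'E'
from axis import *
for r,z,e,o in axis('pics/side4.png',540.5,-8.7,336.2,270,305,range(142,184,2)): print(r,z,np.round(e,1),round(o,2))
im=cv2.imread('pics/side4.png').astype(int)
for r in (125,130,135,138,140): print(r,im[r,276:302].mean(1).round().astype(int).tolist())
print(proj('side',[540.5,-8.7,355]),proj('side',[540.5-20.8,-8.7-50.9,355]))
E
```

```text
Traceback (most recent call last):
  File "axis.py", line 13, in axis
    e=edges(f,r,x0,x1)
  File "axis.py", line 8, in edges
    l=x0+a-(p[a]-thr)/(p[a]-p[a-1]); rr=x0+b+(p[b]-thr)/(p[b]-p[b+1]); return l,rr
                                                              ~^^^^^
IndexError: index 35 is out of bounds for axis 0 with size 35
```

Run:
```python
from axis import *
for r,z,e,o in axis('pics/side4.png',540.5,-8.7,336.2,276,300,range(150,184,2)): print(r,z,np.round(e,1),round(o,2))
im=cv2.imread('pics/side4.png').astype(int)
for r in (125,130,135,138,140): print(r,im[r,276:302].mean(1).round().astype(int).tolist())
print(proj('side',[540.5,-8.7,355]),proj('side',[540.5-20.8,-8.7-50.9,355]))
```

```text
150 307 [285.4 290.4] -0.2
152 302 [285.4 290.5] -0.22
154 297 [285.4 290.4] -0.3
156 291 [285.5 290.5] -0.3
158 286 [285.4 290.4] -0.42
160 280 [285.4 290.4] -0.5
162 275 [285.5 290.4] -0.55
164 269 [285.2 291.1] -0.36
166 264 [291.8 295. ] 4.8
168 258 [292.3 295.4] 5.21
170 253 [281.  295.1] -0.68
172 247 [280.9 295.2] -0.75
174 241 [281.  295.1] -0.79
176 236 [281.3 295. ] -0.77
178 230 [281.3 294.9] -0.9
180 224 [281.3 294.7] -1.01
182 219 [281.3 294.9] -0.99
125 [116, 117, 117, 118, 106, 1, 5, 6, 13, 59, 118, 123, 123, 119, 101, 6, 6, 6, 25, 68, 96, 144, 164, 153, 155, 156]
130 [83, 83, 84, 84, 83, 62, 5, 8, 6, 56, 123, 123, 122, 117, 98, 17, 6, 10, 41, 89, 127, 177, 163, 146, 142, 146]
135 [85, 83, 83, 83, 84, 81, 41, 5, 16, 71, 122, 122, 120, 113, 93, 22, 1, 26, 70, 95, 141, 158, 129, 154, 156, 144]
138 [83, 84, 84, 83, 84, 84, 84, 61, 16, 72, 124, 122, 121, 114, 88, 24, 25, 73, 87, 83, 81, 99, 157, 148, 145, 143]
140 [83, 84, 84, 84, 83, 84, 85, 79, 21, 82, 106, 85, 84, 93, 88, 23, 24, 70, 86, 84, 83, 82, 81, 83, 113, 161]
[[287.5369455  131.70817603]] [[287.24087203 141.30481837]]
```

Run:
```python
from h import *
t=np.linspace(0,2*np.pi,721)
im=cv2.imread('pics/top4.png'); s=14;x0,y0=240,200
big=cv2.resize(im[200:255,240:295],None,fx=s,fy=s,interpolation=cv2.INTER_CUBIC)
def draw(P,col):
    q=proj('top',P); q=((q-[x0,y0]+.5)*s).astype(int); cv2.polylines(big,[q.reshape(-1,1,2)],False,col,1)
x,y=540.5,-8.7
for z,c in((267,(0,0,255)),(215,(0,160,255))): draw(np.c_[x+18*np.cos(t),y+18*np.sin(t),0*t+z],c)
fx,fy=540.9,-8.8
draw(np.c_[fx+23*np.cos(t),fy+23*np.sin(t),0*t+170],(0,255,0))
draw(np.c_[fx+7*np.cos(t),fy+7*np.sin(t),0*t+104],(255,0,0))
draw(np.c_[fx+12*np.cos(t),fy+12*np.sin(t),0*t+98.5],(255,255,0))
cv2.imwrite('pics/t4d.png',big[:, :])
```

```text
(no output)
```

View pics/t4d.png

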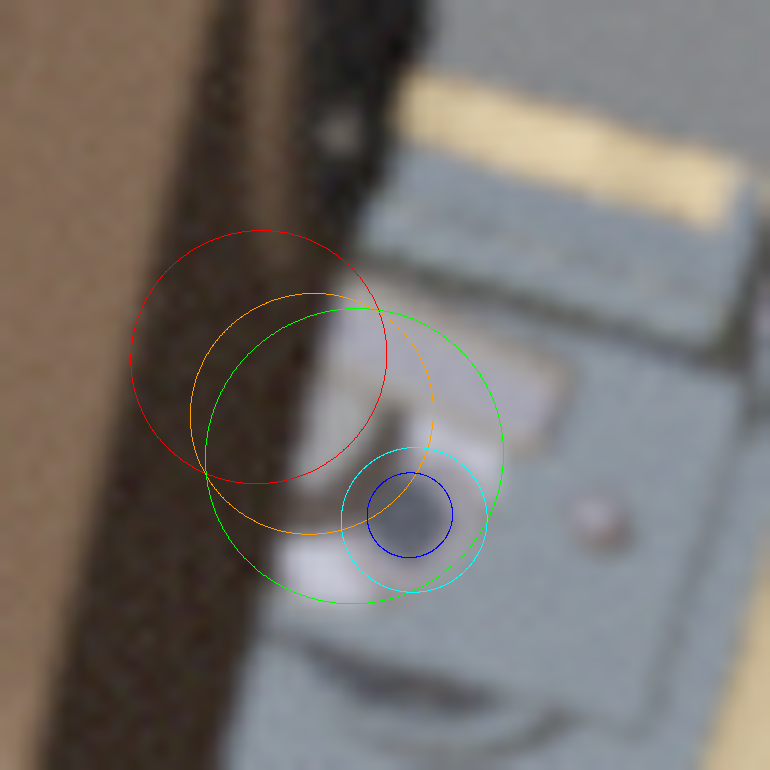

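```bash
python3 -m handwheel '[{"travel":[2.4,-1,0],"roll":0},{"travel":[2.4,-1,-20],"roll":0},{"travel":[2.4,-1,-40],"roll":0},{"travel":[2.4,-1,-60],"roll":0},{"travel":[2.4,-1,-80],"roll":0},{"travel":[2.4,-1,-95],"roll":0},{"travel":[2.4,-1,-100],"roll":0},{"travel":[2.4,-1,-100],"roll":0}]' 1
python3 - <<'E'
from axis import *
s=st()
for n in('top','side'): cv2.imwrite(f'pics/{n}5.png',optics.read_camera(n)[:,:,::-1])
s=st()
x,y,z=s['eef_pos']
for r,zz,e,o in axis('pics/side5.png',x,y,z,276,303,range(175,196,1)): print(r,zz,np.round(e,1),round(o,2))
crop('pics/side5.png','pics/s5.png',250,130,350,230,6);crop('pics/top5.png','pics/t5.png',225,195,305,265,10)
E
```

```text
t: 7.2
eef_pos: [543.0, -9.8, 235.9]
tcp_rot: [-1.292, 1.57, 3.032]
ft_force: [0.6, -0.2, -4.3]
opening: 0.141
t 7.2 pos [543.   -9.8 235.9] jaw yaw deg -22.2 xax [-0.001  0.    -1.   ] q [-0.14  0.35  1.73 -0.    1.06  0.25] F [ 0.6 -0.2 -4.3] M [-0.1   0.12 -0.02] open 0.141
t 7.3 pos [543.4  -9.8 236.9] jaw yaw deg -22.2 xax [ 0.001 -0.    -1.   ] q [-0.14  0.35  1.73 -0.    1.06  0.25] F [ 0.7 -1.2 -3.6] M [-0.11  0.05 -0.03] open 0.137
175 239 [286.4 293.5] -0.13
176 236 [286.5 293.7] -0.05
177 233 [286.4 293.6] -0.16
178 230 [286.9 293. ] -0.26
179 227 [287.2 293.1] -0.09
180 224 [287.5 293.1] 0.07
181 221 [287.6 292.6] -0.14
182 219 [287.6 292.6] -0.21
183 216 [287.4 292.6] -0.34
184 213 [286.3 292.6] -0.88
185 210 [286.4 292.5] -0.93
186 207 [286.4 292.6] -0.93
187 204 [286.4 292.6] -0.92
188 201 [286.4 292.5] -1.03
189 198 [286.5 292.5] -1.03
190 195 [286.5 292.5] -1.04
191 192 [287.5 292.4] -0.63
192 189 [288.1 292.5] -0.3
193 186 [288.1 292.5] -0.35
194 183 [288.1 292.5] -0.34
195 180 [286.2 295. ] -0.11
```

View pics/t5.png

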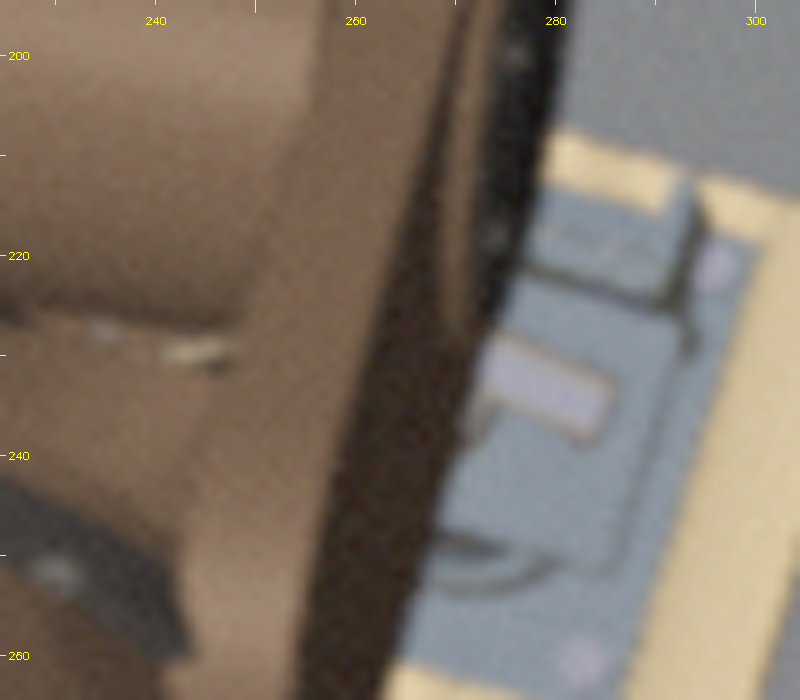

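View pics/s5.png

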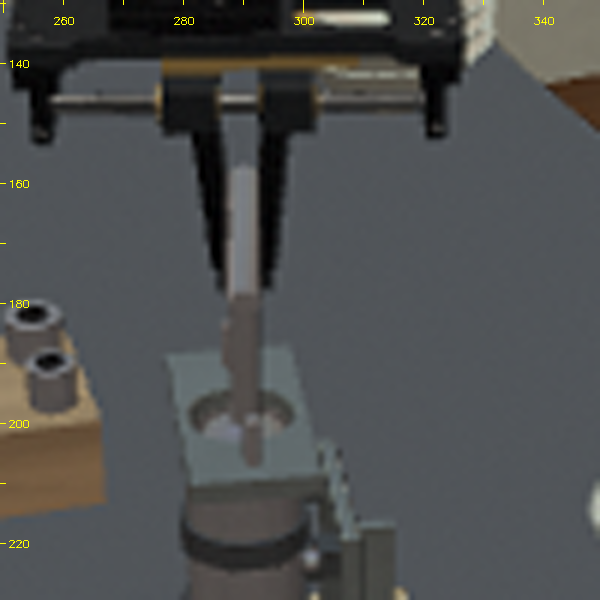

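```bash
python3 -m handwheel '[{"travel":[0,0,-6],"roll":0},{"travel":[0,0,-12],"roll":0},{"travel":[0,0,-15],"roll":0},{"travel":[0,0,-17],"roll":0},{"travel":[0,0,-17],"roll":0}]' 1
python3 -m handwheel '[{"travel":[0,0,-2],"roll":0},{"travel":[0,0,-2],"roll":0}]' 1;python3 -m handwheel '[{"travel":[0,0,-2],"roll":0},{"travel":[0,0,-2],"roll":0}]' 1
python3 -c "
from h import *
st()"
```

```text
t: 7.8
eef_pos: [542.9, -9.7, 218.9]
tcp_rot: [-1.144, 1.57, -3.102]
ft_force: [0.5, -0.4, -4.3]
opening: 0.139
t: 8.0
eef_pos: [543.0, -9.7, 217.1]
tcp_rot: [1.606, 1.571, -0.353]
ft_force: [-0.0, 0.1, -4.1]
opening: 0.141
t: 8.2
eef_pos: [543.7, -9.8, 216.2]
tcp_rot: [1.86, 1.568, -0.098]
ft_force: [-0.5, -0.4, 5.3]
opening: 0.143
t 8.2 pos [543.7  -9.8 216.2] jaw yaw deg -22.2 xax [ 0.003 -0.    -1.   ] q [-0.14  0.37  1.76  0.    1.01  0.25] F [-0.5 -0.4  5.3] M [-0.05  0.24 -0.02] open 0.143
```

```bash
for i in 1 ; do python3 -m handwheel '[{"travel":[0,0,-0.5],"roll":-2.5},{"travel":[0,0,-0.5],"roll":-5},{"travel":[0,0,-0.5],"roll":-5}]' 1; python3 -m handwheel '[{"travel":[0,0,0],"roll":-2.5},{"travel":[0,0,0],"roll":-5},{"travel":[0,0,0],"roll":-5}]' 1;  python3 -m handwheel '[{"travel":[0,0,0],"roll":-2.5},{"travel":[0,0,0],"roll":-5},{"travel":[0,0,0],"roll":-5}]' 1; done;  python3 -c "
from h import *
st()"
```

```text
t: 8.5
eef_pos: [543.8, -9.8, 216.1]
tcp_rot: [1.905, 1.567, -0.143]
ft_force: [-0.2, -0.7, 6.6]
opening: 0.138
t: 8.8
eef_pos: [543.9, -9.9, 216.1]
tcp_rot: [1.958, 1.567, -0.177]
ft_force: [0.4, 0.3, 7.2]
opening: 0.141
t: 9.1
eef_pos: [543.9, -10.0, 216.1]
tcp_rot: [1.995, 1.567, -0.227]
ft_force: [0.1, -0.5, 6.7]
opening: 0.139
t 9.1 pos [543.9 -10.  216.1] jaw yaw deg -37.3 xax [ 0.003 -0.001 -1.   ] q [-0.14  0.37  1.76 -0.    1.01  0.51] F [ 0.1 -0.5  6.7] M [-0.25  0.2   0.04] open 0.139
```

```bash
python3 -m handwheel '[{"travel":[0,0,0],"roll":-2.5},{"travel":[0,0,0],"roll":-5},{"travel":[0,0,0],"roll":-5}]' 1; python3 -m handwheel '[{"travel":[0,0,0],"roll":-2.5},{"travel":[0,0,0],"roll":-5},{"travel":[0,0,0],"roll":-5}]' 1;  python3 -m handwheel '[{"travel":[0,0,0],"roll":-2.5},{"travel":[0,0,0],"roll":-5},{"travel":[0,0,0],"roll":-5}]' 1;   python3 -c "
from axis import *
s=st()
x,y,z=s['eef_pos']
for n in('top','side'): cv2.imwrite(f'pics/{n}6.png',optics.read_camera(n)[:,:,::-1])
for r,zz,e,o in axis('pics/side6.png',x,y,z,276,303,range(183,198,1)): print(r,zz,np.round(e,1),round(o,2))
crop('pics/side6.png','pics/s6.png',270,160,330,230,9);crop('pics/top6.png','pics/t6.png',225,195,305,265,10)
"
```

```text
t: 9.4
eef_pos: [543.8, -10.0, 215.9]
tcp_rot: [2.025, 1.568, -0.285]
ft_force: [0.4, -1.1, 5.7]
opening: 0.138
t: 9.7
eef_pos: [543.7, -10.1, 215.8]
tcp_rot: [2.065, 1.568, -0.331]
ft_force: [1.4, -1.4, 5.1]
opening: 0.142
t: 10.0
eef_pos: [542.8, -9.9, 214.7]
tcp_rot: [0.685, 1.57, -1.797]
ft_force: [-1.1, -0.5, -5.1]
opening: 0.137
t 10.0 pos [542.8  -9.9 214.7] jaw yaw deg -52.2 xax [-0. -0. -1.] q [-0.14  0.37  1.76 -0.    1.01  0.77] F [-1.1 -0.5 -5.1] M [-0.44  0.34 -0.02] open 0.137
183 216 [281.6 291.5] -3.58
184 213 [280.4 291.7] -4.13
185 210 [276.4 291.2] -6.36
186 207 [276.6 292. ] -5.93
187 204 [277.  292.4] -5.54
188 201 [277.7 292.3] -5.29
189 198 [286.5 292.3] -0.9
190 195 [286.5 292.3] -0.91
191 192 [287.5 292.3] -0.47
192 189 [287.8 292.3] -0.36
193 186 [287.8 292.3] -0.4
194 183 [287.8 292.3] -0.38
195 180 [286.2 295. ] 0.1
196 177 [282.5 296.7] -0.93
197 174 [281.6 297.7] -0.91
```

View pics/s6.png

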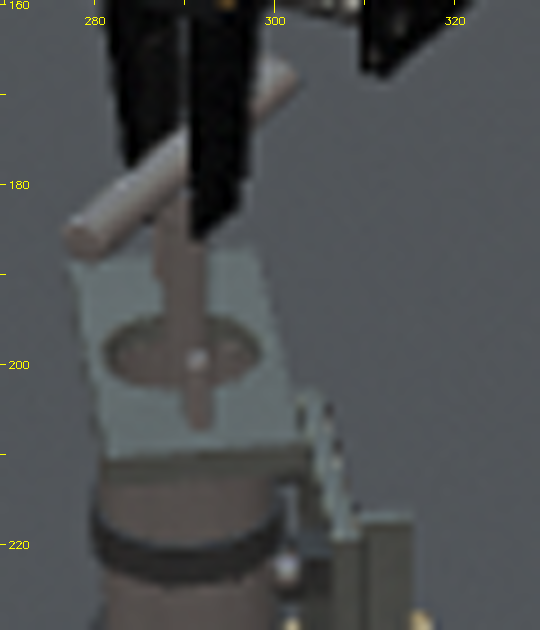

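```bash
python3 -m handwheel '[{"travel":[0,0,-2],"roll":0},{"travel":[0,0,-4],"roll":0},{"travel":[0,0,-4],"roll":0}]' 1; python3 -m handwheel '[{"travel":[0,0,-2],"roll":0},{"travel":[0,0,-4],"roll":0},{"travel":[0,0,-4],"roll":0}]' 1;python3 -c "
from h import *
st()"
```

```text
t: 10.4
eef_pos: [542.8, -9.7, 210.2]
tcp_rot: [-0.601, 1.57, -3.083]
ft_force: [-0.7, -0.4, -6.3]
opening: 0.138
t: 10.7
eef_pos: [542.9, -9.7, 206.5]
tcp_rot: [-0.081, 1.571, -2.563]
ft_force: [-1.0, -1.1, -3.5]
opening: 0.144
t 10.7 pos [542.9  -9.7 206.5] jaw yaw deg -52.2 xax [-0. -0. -1.] q [-0.14  0.38  1.77 -0.    0.99  0.77] F [-1.  -1.1 -3.5] M [-0.4   0.38 -0.01] open 0.144
```

```bash
python3 -m handwheel '[{"travel":[0,0,-1],"roll":0},{"travel":[0,0,-1],"roll":0},{"travel":[0,0,-1.5],"roll":0},{"travel":[0,0,-1.5],"roll":0},{"travel":[0,0,-1.5],"roll":0}]' 1;python3 -c "
from h import *
st()"
```

```text
t: 11.2
eef_pos: [543.5, -9.7, 206.4]
tcp_rot: [2.382, 1.568, -0.1]
ft_force: [-2.1, 0.1, 9.1]
opening: 0.139
t 11.2 pos [543.5  -9.7 206.4] jaw yaw deg -52.2 xax [ 0.002 -0.    -1.   ] q [-0.14  0.38  1.77  0.    0.98  0.77] F [-2.1  0.1  9.1] M [-0.22  0.65 -0.01] open 0.139
```

```bash
python3 -m handwheel '[{"travel":[-0.4,0.2,1],"roll":-3},{"travel":[-0.8,0.4,1],"roll":-6},{"travel":[-0.8,0.4,1],"roll":-9},{"travel":[-0.8,0.4,1],"roll":-12},{"travel":[-0.8,0.4,1],"roll":-15},{"travel":[-0.8,0.4,1],"roll":-15}]' 1;python3 -c "
from h import *
st()"
```

```text
t: 11.8
eef_pos: [542.3, -9.4, 206.4]
tcp_rot: [2.238, 1.57, -0.506]
ft_force: [-1.4, -1.1, 0.5]
opening: 0.141
t 11.8 pos [542.3  -9.4 206.4] jaw yaw deg -67.3 xax [ 0.001 -0.    -1.   ] q [-0.14  0.38  1.77 -0.    0.99  1.04] F [-1.4 -1.1  0.5] M [-0.48  0.34  0.12] open 0.141
```

```bash
python3 -m handwheel '[{"travel":[-0.2,0,0],"roll":-3},{"travel":[-0.4,0.1,0],"roll":-6},{"travel":[-0.6,0.1,0],"roll":-9},{"travel":[-0.6,0.1,0],"roll":-12},{"travel":[-0.6,0.1,0],"roll":-15},{"travel":[-0.6,0.1,0],"roll":-15}]' 1;python3 -c "
from h import *
st()"
python3 -m handwheel '[{"travel":[0,0,0],"roll":-3},{"travel":[0,0,0],"roll":-6},{"travel":[0,0,0],"roll":-9},{"travel":[0,0,0],"roll":-12},{"travel":[0,0,0],"roll":-12}]' 1;python3 -c "
from h import *
st()"
```

```text
t: 12.4
eef_pos: [541.6, -9.3, 206.4]
tcp_rot: [2.18, 1.57, -0.825]
ft_force: [-1.0, -2.2, 0.7]
opening: 0.137
t 12.4 pos [541.6  -9.3 206.4] jaw yaw deg -82.2 xax [ 0. -0. -1.] q [-0.14  0.38  1.77 -0.    0.99  1.3 ] F [-1.  -2.2  0.7] M [-0.52  0.46  0.11] open 0.137
t: 12.9
eef_pos: [541.5, -9.3, 206.3]
tcp_rot: [2.119, 1.571, -1.095]
ft_force: [-1.1, -0.8, 1.3]
opening: 0.139
t 12.9 pos [541.5  -9.3 206.3] jaw yaw deg -94.1 xax [ 0. -0. -1.] q [-0.14  0.38  1.77 -0.    0.99  1.5 ] F [-1.1 -0.8  1.3] M [-0.46  0.57  0.13] open 0.139
```

```bash
for k in 1; do python3 -m handwheel '[{"travel":[0,0,0],"roll":-3},{"travel":[0,0,0],"roll":-5},{"travel":[0,0,0],"roll":-5}]' 1;python3 -c "
from h import *
st()"; python3 -m handwheel '[{"travel":[0,0,0],"roll":-2},{"travel":[0,0,0],"roll":-4},{"travel":[0,0,0],"roll":-4}]' 1;python3 -c "
from h import *
st()"; python3 -m handwheel '[{"travel":[0,0,0],"roll":-2},{"travel":[0,0,0],"roll":-3},{"travel":[0,0,0],"roll":-3}]' 1;python3 -c "
from h import *
st()"; done
```

```text
t: 13.2
eef_pos: [541.5, -9.3, 206.3]
tcp_rot: [2.075, 1.571, -1.226]
ft_force: [-1.3, -1.7, 2.4]
opening: 0.14
t 13.2 pos [541.5  -9.3 206.3] jaw yaw deg -99.1 xax [ 0. -0. -1.] q [-0.14  0.38  1.77 -0.    0.99  1.59] F [-1.3 -1.7  2.4] M [-0.49  0.72  0.09] open 0.14
t: 13.5
eef_pos: [541.5, -9.2, 206.3]
tcp_rot: [2.266, 1.571, -1.105]
ft_force: [-1.8, -1.4, 3.5]
opening: 0.139
t 13.5 pos [541.5  -9.2 206.3] jaw yaw deg -103.1 xax [ 0. -0. -1.] q [-0.14  0.38  1.77 -0.    0.99  1.66] F [-1.8 -1.4  3.5] M [-0.49  0.73  0.1 ] open 0.139
t: 13.8
eef_pos: [541.6, -9.2, 206.3]
tcp_rot: [2.905, 1.571, -0.518]
ft_force: [-2.2, -1.4, 3.0]
opening: 0.138
t 13.8 pos [541.6  -9.2 206.3] jaw yaw deg -106.1 xax [ 0. -0. -1.] q [-0.14  0.38  1.77 -0.    0.99  1.71] F [-2.2 -1.4  3. ] M [-0.43  0.76  0.16] open 0.138
```

```bash
python3 -m handwheel '[{"travel":[0,0,0],"roll":-2},{"travel":[0,0,0],"roll":-3},{"travel":[0,0,0],"roll":-3}]' 1;python3 -c "
from h import *
st()"; python3 -m handwheel '[{"travel":[0,0,0],"roll":-2},{"travel":[0,0,0],"roll":-3},{"travel":[0,0,0],"roll":-3}]' 1;python3 -c "
from h import *
st()"
```

```text
t: 14.1
eef_pos: [541.6, -9.2, 206.3]
tcp_rot: [2.864, 1.571, -0.612]
ft_force: [-1.9, -0.9, 3.4]
opening: 0.142
t 14.1 pos [541.6  -9.2 206.3] jaw yaw deg -109.2 xax [ 0. -0. -1.] q [-0.14  0.38  1.77 -0.    0.99  1.77] F [-1.9 -0.9  3.4] M [-0.38  0.79  0.15] open 0.142
t: 14.4
eef_pos: [541.6, -9.2, 206.2]
tcp_rot: [3.009, 1.571, -0.52]
ft_force: [-2.2, -0.6, 3.0]
opening: 0.139
t 14.4 pos [541.6  -9.2 206.2] jaw yaw deg -112.2 xax [ 0. -0. -1.] q [-0.14  0.38  1.77 -0.    0.99  1.82] F [-2.2 -0.6  3. ] M [-0.33  0.76  0.24] open 0.139
```

```bash
python3 -m handwheel '[{"travel":[0,0,0],"roll":-2},{"travel":[0,0,0],"roll":-3},{"travel":[0,0,0],"roll":-3}]' 1;python3 -c "
from h import *
st()"; python3 -m handwheel '[{"travel":[0,0,0],"roll":-2},{"travel":[0,0,0],"roll":-3},{"travel":[0,0,0],"roll":-3}]' 1;python3 -c "
from h import *
st()
for n in('top','side'): cv2.imwrite(f'pics/{n}7.png',optics.read_camera(n)[:,:,::-1])
crop('pics/side7.png','pics/s7.png',260,140,330,230,7);crop('pics/top7.png','pics/t7.png',225,195,305,265,10)
"
```

```text
t: 14.7
eef_pos: [541.5, -9.2, 206.2]
tcp_rot: [1.595, 1.571, -1.986]
ft_force: [-2.2, 0.7, 4.7]
opening: 0.136
t 14.7 pos [541.5  -9.2 206.2] jaw yaw deg -115.2 xax [-0. -0. -1.] q [-0.14  0.38  1.77 -0.    0.99  1.87] F [-2.2  0.7  4.7] M [-0.21  0.84  0.48] open 0.136
t: 15.0
eef_pos: [541.5, -9.2, 206.1]
tcp_rot: [0.371, 1.571, 3.02]
ft_force: [-2.4, 0.7, 4.5]
opening: 0.144
t 15.0 pos [541.5  -9.2 206.1] jaw yaw deg -118.2 xax [-0.  0. -1.] q [-0.14  0.38  1.77 -0.    0.99  1.92] F [-2.4  0.7  4.5] M [-0.07  0.76  0.63] open 0.144
```

View pics/s7.png

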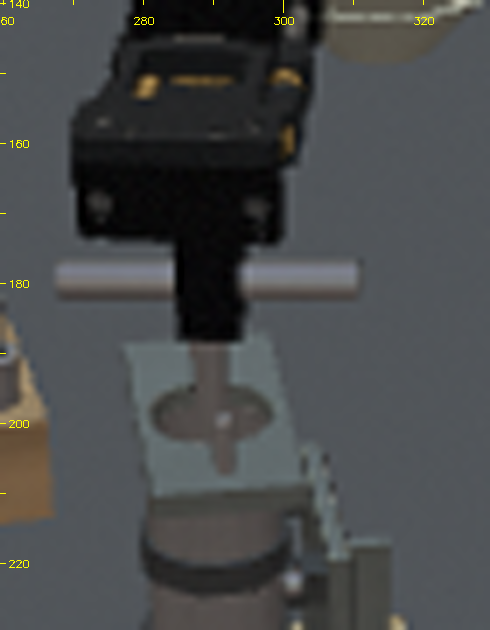

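View pics/t7.png

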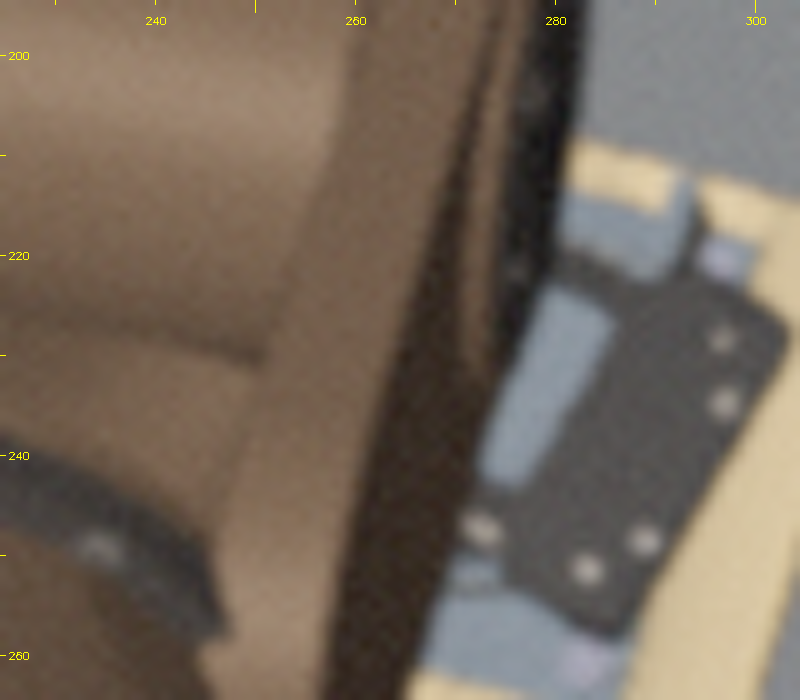

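Run:
```python
from h import *
a=onz('side',54/7+260-.4,278/7+140-.4,225);b=onz('side',358/7+260-.4,276/7+140-.4,225)
d=b-a;print(a,b,np.linalg.norm(d),np.degrees(np.arctan2(d[1],d[0])),(a+b)/2)
```

```text
[490.82615249  16.03541    225.        ] [592.59763993 -27.47567206 225.        ] 110.68265409864844 -23.148502875012976 [541.71189621  -5.72013103 225.        ]
```

```bash
python3 -m handwheel '[{"travel":[0,0,0],"roll":-2},{"travel":[0,0,0],"roll":-4},{"travel":[0,0,0],"roll":-4}]' 1;python3 -c "
from h import *
st()"; python3 -m handwheel '[{"travel":[0,0,0],"roll":2},{"travel":[0,0,0],"roll":5},{"travel":[0,0,0],"roll":8},{"travel":[0,0,0],"roll":8}]' 1;python3 -c "
from h import *
st()"
```

```text
t: 15.4
eef_pos: [541.7, -9.2, 206.2]
tcp_rot: [-2.68, 1.57, -0.1]
ft_force: [-1.4, 0.7, 3.3]
opening: 0.153
t 15.4 pos [541.7  -9.2 206.2] jaw yaw deg -122.2 xax [ 0. -0. -1.] q [-0.14  0.38  1.77  0.    0.98  1.99] F [-1.4  0.7  3.3] M [0.01 0.52 0.59] open 0.153
t: 15.8
eef_pos: [541.8, -9.2, 206.1]
tcp_rot: [-2.277, 1.57, 0.443]
ft_force: [-0.8, 0.5, 2.8]
opening: 0.144
t 15.8 pos [541.8  -9.2 206.1] jaw yaw deg -114.1 xax [ 0.001  0.    -1.   ] q [-0.14  0.38  1.77  0.    0.98  1.85] F [-0.8  0.5  2.8] M [0.18 0.21 0.28] open 0.144
```

```bash
python3 -m handwheel '[{"travel":[0,0,0],"roll":2},{"travel":[0,0,0],"roll":2},{"travel":[0,0,0],"roll":2},{"travel":[0,0,0],"roll":2},{"travel":[0,0,0],"roll":2}]' 0.5;python3 -m handwheel '[{"travel":[0,0,0],"roll":0},{"travel":[0,0,0],"roll":0},{"travel":[0,0,0],"roll":0},{"travel":[0,0,0],"roll":0},{"travel":[0,0,0],"roll":0},{"travel":[0,0,0],"roll":0}]' 1;python3 -c "
from h import *
st()
cv2.imwrite('pics/side8.png',optics.read_camera('side')[:,:,::-1])
crop('pics/side8.png','pics/s8.png',260,140,330,230,7)
"
```

```text
t: 16.3
eef_pos: [541.6, -9.2, 206.1]
tcp_rot: [0.986, 1.571, -2.544]
ft_force: [-0.4, -0.2, -0.4]
opening: 0.245
t: 16.9
eef_pos: [541.6, -9.2, 206.2]
tcp_rot: [-3.087, 1.571, -0.333]
ft_force: [0.6, 0.5, 0.2]
opening: 0.136
t 16.9 pos [541.6  -9.2 206.2] jaw yaw deg -112.2 xax [ 0. -0. -1.] q [-0.14  0.38  1.77 -0.    0.99  1.82] F [0.6 0.5 0.2] M [0.25 0.06 0.08] open 0.136
```

View pics/s8.png

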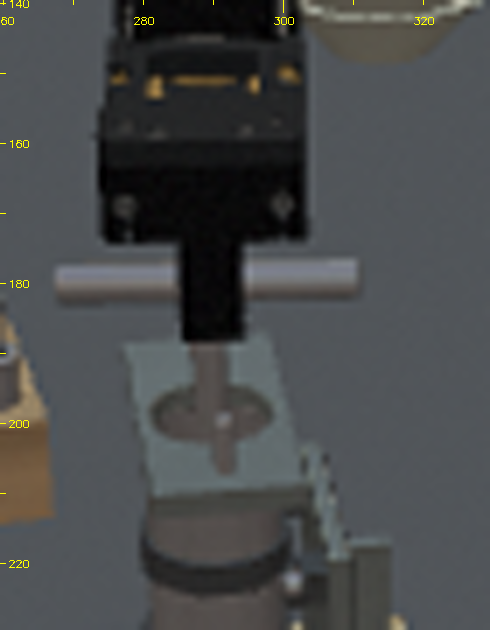

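```bash
python3 -m handwheel '[{"travel":[0,0,10],"roll":0},{"travel":[0,0,30],"roll":0},{"travel":[0,0,55],"roll":0},{"travel":[0,0,80],"roll":0},{"travel":[0,0,105],"roll":0},{"travel":[0,0,125],"roll":0},{"travel":[0,0,132],"roll":0},{"travel":[0,0,132],"roll":0}]' 1; python3 -m handwheel '[{"travel":[-4,17,0],"roll":0},{"travel":[-13,52,0],"roll":0},{"travel":[-22,92,0],"roll":0},{"travel":[-32,132,0],"roll":0},{"travel":[-42,172,0],"roll":0},{"travel":[-51,212,0],"roll":0},{"travel":[-59,247,0],"roll":0},{"travel":[-64,265,0],"roll":0}]' 1;python3 -m handwheel '[{"travel":[-1.6,7,0],"roll":0},{"travel":[-1.6,8.7,0],"roll":0},{"travel":[-1.6,8.7,0],"roll":0},{"travel":[-1.6,8.7,0],"roll":0},{"travel":[-1.6,8.7,0],"roll":0}]' 1;python3 -c "
from h import *
st()
cv2.imwrite('pics/side9.png',optics.read_camera('side')[:,:,::-1])
cv2.imwrite('pics/top9.png',optics.read_camera('top')[:,:,::-1])
st()
crop('pics/side9.png','pics/s9.png',200,90,290,220,4.5)
"
```

```text
t: 17.75
eef_pos: [541.5, -9.3, 338.8]
tcp_rot: [-3.104, 1.57, -0.351]
ft_force: [-0.3, 0.1, -4.9]
opening: 0.139
t: 18.55
eef_pos: [476.3, 258.0, 336.7]
tcp_rot: [0.61, 1.568, -2.918]
ft_force: [-0.1, -0.5, -4.6]
opening: 0.143
t: 19.05
eef_pos: [476.3, 263.6, 338.1]
tcp_rot: [1.915, 1.571, -1.616]
ft_force: [0.6, 0.0, -4.4]
opening: 0.138
t 19.05 pos [476.3 263.6 338.1] jaw yaw deg -112.3 xax [-0. -0. -1.] q [ 0.38  0.27  1.57 -0.    1.3   2.34] F [ 0.6  0.  -4.4] M [-0.06  0.2  -0.04] open 0.138
t 19.15 pos [476.2 263.9 338.2] jaw yaw deg -112.3 xax [ 0. -0. -1.] q [ 0.38  0.27  1.57 -0.    1.3   2.34] F [-0.   0.5 -3.4] M [-0.    0.17 -0.08] open 0.138
```

View pics/s9.png

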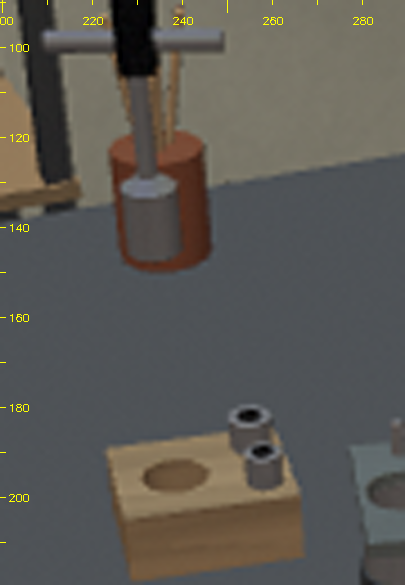

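View pics/top9.png

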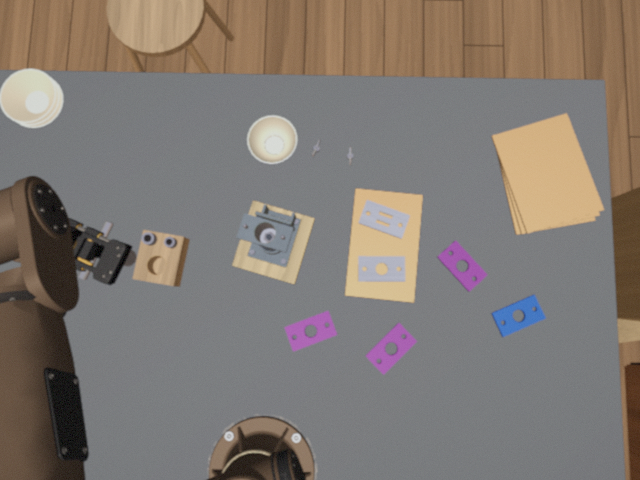

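Run:
```python
from axis import *
x,y,z=476.2,263.9,338.2
for zz in (217,240,269,320,357): print(zz,proj('side',[x,y,zz]).round(2).tolist())
im=cv2.imread('pics/side9.png').astype(int)
for r in (134,138,142,144): print(r,im[r,222:246].tolist()[::1] if 0 else (im[r,222:246,2]-im[r,222:246,0]).tolist())
print(proj('side',[474.6,265,50]))
crop('pics/top9.png','pics/t9.png',125,220,195,295,8)
print(onz('side',238.7-.0,195.3,50))
```

```text
217 [[234.14, 145.47]]
240 [[233.42, 138.12]]
269 [[232.49, 128.65]]
320 [[230.8, 111.46]]
357 [[229.53, 98.52]]
134 [18, 17, 17, 34, 49, 15, 7, 7, 8, 9, 9, 9, 9, 9, 7, 6, 5, 22, 55, 53, 48, 47, 45, 36]
138 [-8, -8, -10, -6, 52, 25, 4, 6, 8, 7, 6, 8, 6, 7, 7, 7, 4, 11, 56, 52, 50, 48, 47, 42]
142 [-8, -9, -9, -7, 26, 46, 4, 6, 8, 7, 6, 8, 7, 7, 7, 7, 6, 7, 33, 52, 51, 48, 45, 44]
144 [-8, -8, -10, -6, 24, 48, 15, 5, 7, 6, 7, 7, 7, 7, 8, 7, 4, 7, 22, 53, 50, 46, 44, 43]
[[238.42280716 195.01666419]]
[474.87704149 262.97046046  50.        ]
```

View pics/t9.png

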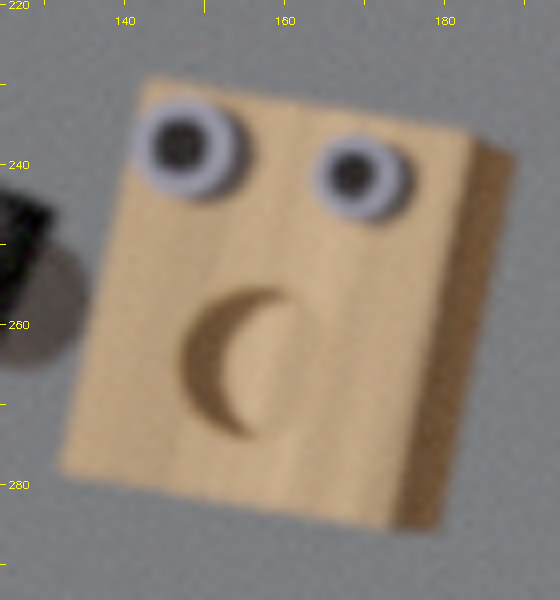

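```bash
python3 -m handwheel '[{"travel":[-1.2,0,-20],"roll":0},{"travel":[-1.2,0,-50],"roll":0},{"travel":[-1.2,0,-85],"roll":0},{"travel":[-1.2,0,-115],"roll":0},{"travel":[-1.2,0,-135],"roll":0},{"travel":[-1.2,0,-145],"roll":0},{"travel":[-1.2,0,-150],"roll":0},{"travel":[-1.2,0,-150],"roll":0}]' 1;python3 -c "
from h import *
st()
cv2.imwrite('pics/side10.png',optics.read_camera('side')[:,:,::-1])
st()
crop('pics/side10.png','pics/s10.png',200,130,290,220,6.5)
"
```

```text
t: 19.95
eef_pos: [475.0, 264.4, 188.4]
tcp_rot: [-2.66, 1.571, 0.093]
ft_force: [-1.0, -0.4, -4.1]
opening: 0.141
t 19.95 pos [475.  264.4 188.4] jaw yaw deg -112.2 xax [ 0.  0. -1.] q [ 0.39  0.41  1.79 -0.    0.95  2.35] F [-1.  -0.4 -4.1] M [-0.01  0.2  -0.01] open 0.141
t 20.0 pos [475.2 264.5 188.9] jaw yaw deg -112.2 xax [ 0.001  0.    -1.   ] q [ 0.39  0.41  1.79 -0.    0.95  2.35] F [-0.2  0.4 -3.2] M [ 0.01  0.13 -0.04] open 0.141
```

View pics/s10.png

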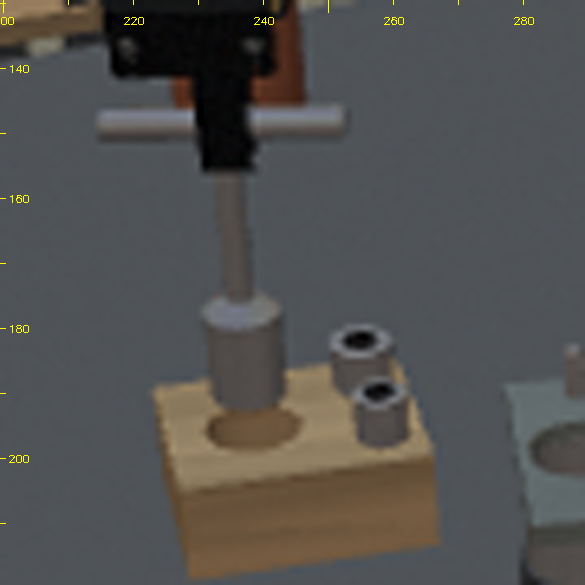

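```bash
python3 -m handwheel '[{"travel":[0.5,-0.2,-15],"roll":0},{"travel":[0.5,-0.2,-30],"roll":0},{"travel":[0.5,-0.2,-42],"roll":0},{"travel":[0.5,-0.2,-50],"roll":0},{"travel":[0.5,-0.2,-55],"roll":0},{"travel":[0.5,-0.2,-56],"roll":0},{"travel":[0.5,-0.2,-57],"roll":0},{"travel":[0.5,-0.2,-57.5],"roll":0}]' 1;python3 -c "
from h import *
st()
"
```

```text
t: 20.8
eef_pos: [475.6, 264.4, 131.2]
tcp_rot: [-2.416, 1.57, 0.338]
ft_force: [0.6, 0.4, 0.8]
opening: 0.139
t 20.8 pos [475.6 264.4 131.2] jaw yaw deg -112.2 xax [ 0.001  0.    -1.   ] q [ 0.39  0.48  1.85 -0.    0.81  2.34] F [0.6 0.4 0.8] M [-0.04  0.19  0.06] open 0.139
```

```bash
python3 -m handwheel '[{"travel":[0,0,0],"roll":0},{"travel":[0,0,0],"roll":0}]' 1; python3 -m handwheel '[{"travel":[0,0,0],"roll":0},{"travel":[0,0,0],"roll":0},{"travel":[0,0,0],"roll":0},{"travel":[0,0,0],"roll":0},{"travel":[0,0,10],"roll":0},{"travel":[0,0,30],"roll":0},{"travel":[0,0,70],"roll":0},{"travel":[0,0,110],"roll":0}]' -1;python3 -c "
from h import *
st()
cv2.imwrite('pics/side11.png',optics.read_camera('side')[:,:,::-1])
st()
crop('pics/side11.png','pics/s11.png',200,100,290,220,5)
"
```

```text
t: 21.0
eef_pos: [475.6, 264.4, 131.2]
tcp_rot: [-2.405, 1.57, 0.349]
ft_force: [0.3, -0.3, -0.8]
opening: 0.141
t: 21.8
eef_pos: [474.9, 264.1, 242.4]
tcp_rot: [0.802, 1.57, -2.728]
ft_force: [0.7, -0.4, 0.8]
opening: 0.757
t 21.8 pos [474.9 264.1 242.4] jaw yaw deg -112.2 xax [-0.001 -0.    -1.   ] q [ 0.39  0.35  1.72 -0.    1.07  2.34] F [ 0.7 -0.4  0.8] M [-0.05  0.14 -0.01] open 0.757
t 21.85 pos [476.9 265.  249. ] jaw yaw deg -112.2 xax [ 0.008  0.003 -1.   ] q [ 0.39  0.34  1.71 -0.    1.08  2.34] F [0.7 0.9 6.4] M [-0.05  0.05 -0.03] open 0.794
```

View pics/s11.png

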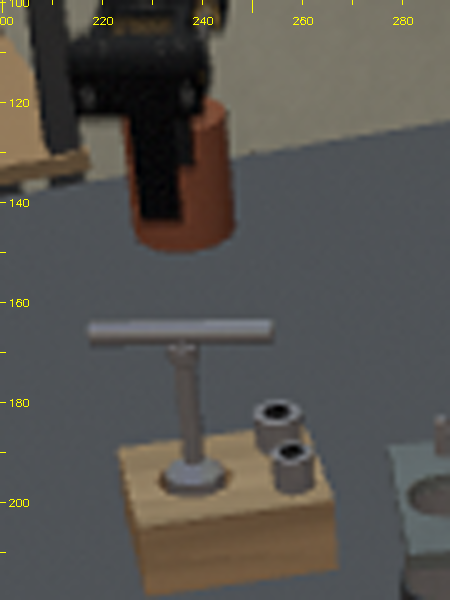

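```bash
python3 -m handwheel '[{"travel":[0.6,-30,0],"roll":8},{"travel":[1,-70,0],"roll":16},{"travel":[1.5,-110,0],"roll":24},{"travel":[2,-150,0],"roll":32},{"travel":[2.5,-190,0],"roll":40},{"travel":[3,-230,0],"roll":48},{"travel":[3.5,-270,0],"roll":56},{"travel":[4,-310,0],"roll":64}]' -1;python3 -m handwheel '[{"travel":[0,-40,0],"roll":8},{"travel":[0,-80,0],"roll":16},{"travel":[0,-120,0],"roll":24},{"travel":[0,-155,0],"roll":32},{"travel":[0,-185,0],"roll":40},{"travel":[0,-205,0],"roll":48},{"travel":[0,-218,0],"roll":49},{"travel":[0,-224,0],"roll":49}]';python3 -m handwheel '[{"travel":[0,0,0],"roll":0},{"travel":[0,0,0],"roll":0},{"travel":[0,0,0],"roll":0}]';python3 -c "
from h import *
st()
"
```

```text
t: 22.65
eef_pos: [479.1, -45.2, 241.3]
tcp_rot: [2.149, 1.57, -0.265]
ft_force: [0.6, -0.2, -0.4]
opening: 1.003
t: 23.45
eef_pos: [479.2, -268.7, 241.0]
tcp_rot: [0.893, 1.57, -0.673]
ft_force: [0.1, -0.0, -0.9]
opening: 1.0
t: 23.75
eef_pos: [479.4, -266.8, 240.9]
tcp_rot: [1.481, 1.571, -0.084]
ft_force: [0.1, 0.3, 0.3]
opening: 1.001
t 23.75 pos [ 479.4 -266.8  240.9] jaw yaw deg 0.4 xax [ 0. -0. -1.] q [-0.63  0.36  1.71  0.    1.07 -0.63] F [0.1 0.3 0.3] M [-0.04  0.06 -0.03] open 1.001
```

```bash
python3 -m handwheel '[{"travel":[1,-8.9,-30],"roll":0.6},{"travel":[1,-8.9,-70],"roll":0.6},{"travel":[1,-8.9,-110],"roll":0.6},{"travel":[1,-8.9,-145],"roll":0.6},{"travel":[1,-8.9,-170],"roll":0.6},{"travel":[1,-8.9,-180],"roll":0.6},{"travel":[1,-8.9,-180],"roll":0.6},{"travel":[1,-8.9,-180],"roll":0.6}]' -1; python3 -c "
from h import *
st()
for n in('top','side'): cv2.imwrite(f'pics/{n}12.png',optics.read_camera(n)[:,:,::-1])
crop('pics/side12.png','pics/s12.png',260,240,370,350,6.5)
crop('pics/top12.png','pics/t12.png',340,180,440,310,4.5)
st()
"
```

```text
t: 24.55
eef_pos: [480.9, -276.6, 61.7]
tcp_rot: [0.96, 1.569, -0.594]
ft_force: [0.2, -0.4, 0.4]
opening: 1.0
t 24.55 pos [ 480.9 -276.6   61.7] jaw yaw deg 0.9 xax [ 0.001 -0.001 -1.   ] q [-0.64  0.6   1.88  0.    0.67 -0.66] F [ 0.2 -0.4  0.4] M [-0.1   0.07 -0.02] open 1.0
t 24.65 pos [ 480.9 -276.7   62.1] jaw yaw deg 0.9 xax [ 0.002 -0.001 -1.   ] q [-0.64  0.59  1.88  0.    0.67 -0.66] F [-0.1 -0.5 -0.4] M [-0.    0.05 -0.02] open 1.001
```

View pics/s12.png

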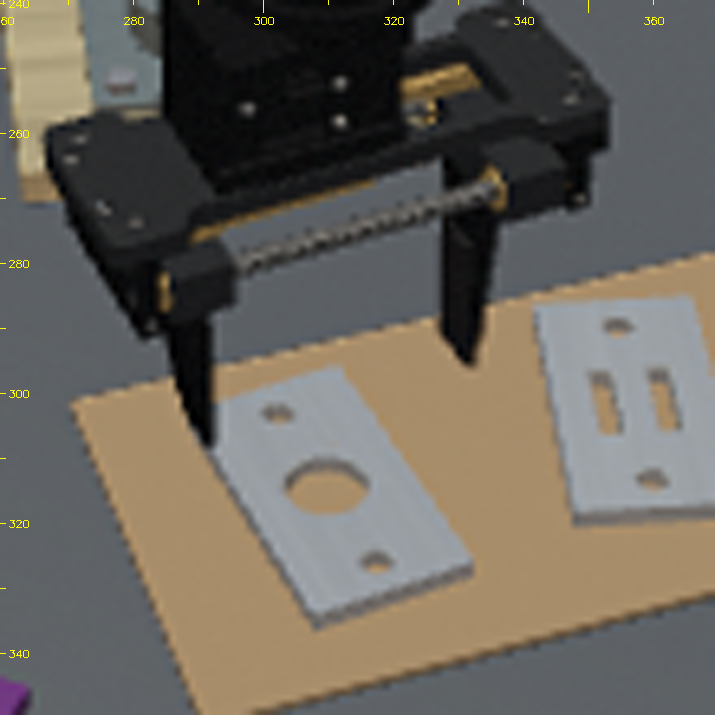

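View pics/t12.png

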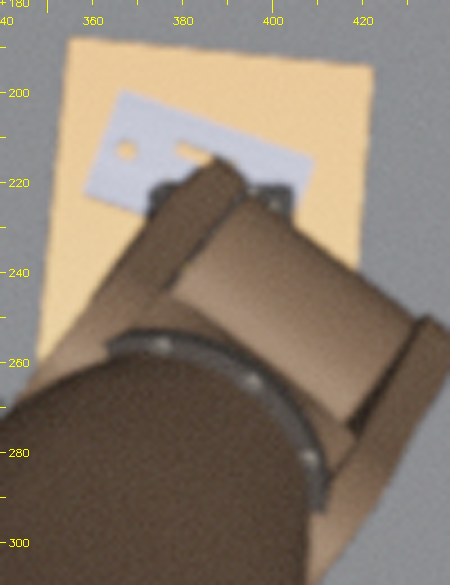

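```bash
python3 -c "
from h import *
print(proj('side',[480.9,-276.6,62]))"; python3 -m handwheel '[{"travel":[-0.5,0.8,-20],"roll":0.1},{"travel":[-0.5,0.8,-38],"roll":0.1},{"travel":[-0.5,0.8,-48],"roll":0.1},{"travel":[-0.5,0.8,-51],"roll":0.1},{"travel":[-0.5,0.8,-52],"roll":0.1},{"travel":[-0.5,0.8,-52],"roll":0.1}]' -1; python3 -c "
from h import *
st()
"
```

```text
[[309.94224832 299.1272491 ]]
t: 25.25
eef_pos: [480.1, -275.9, 9.3]
tcp_rot: [0.945, 1.57, -0.607]
ft_force: [0.1, 0.0, 0.4]
opening: 1.0
t 25.25 pos [ 480.1 -275.9    9.3] jaw yaw deg 1.0 xax [ 0.001 -0.001 -1.   ] q [-0.64  0.68  1.91  0.    0.56 -0.66] F [0.1 0.  0.4] M [-0.05  0.06 -0.01] open 1.0
```

```bash
python3 -m handwheel '[{"travel":[0,0,-1],"roll":0},{"travel":[0,0,-1],"roll":0},{"travel":[0,0,-1],"roll":0},{"travel":[0,0,-1],"roll":0},{"travel":[0,0,-1],"roll":0},{"travel":[0,0,-1],"roll":0},{"travel":[0,0,-1],"roll":0},{"travel":[0,0,-1],"roll":0}]' 1; python3 -c "
from h import *
st()
cv2.imwrite('pics/side13.png',optics.read_camera('side')[:,:,::-1])
crop('pics/side13.png','pics/s13.png',260,240,370,350,6.5)
"
```

```text
t: 26.05
eef_pos: [479.8, -275.7, 7.7]
tcp_rot: [1.281, 1.571, -0.272]
ft_force: [-0.5, -0.6, 2.8]
opening: 0.649
t 26.05 pos [ 479.8 -275.7    7.7] jaw yaw deg 1.0 xax [ 0. -0. -1.] q [-0.64  0.68  1.91  0.    0.55 -0.66] F [-0.5 -0.6  2.8] M [-0.07  0.05 -0.06] open 0.649
```

View pics/s13.png

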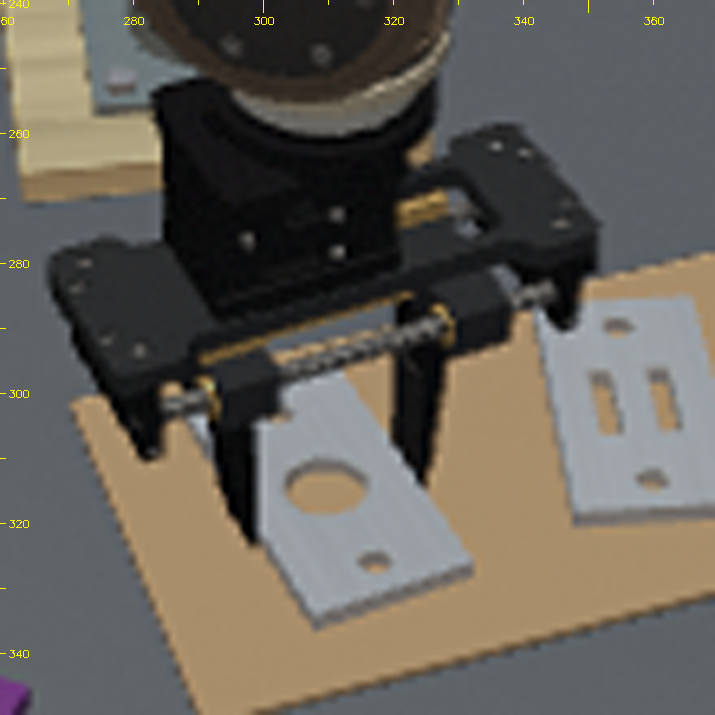

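```bash
python3 -m handwheel '[{"travel":[0,0,0],"roll":0},{"travel":[0,0,5],"roll":0},{"travel":[0,0,20],"roll":0},{"travel":[0,0,50],"roll":0},{"travel":[0,0,85],"roll":0},{"travel":[0,0,120],"roll":0},{"travel":[0,0,150],"roll":0},{"travel":[0,0,170],"roll":0}]' 1;python3 -m handwheel '[{"travel":[0,0,20],"roll":0},{"travel":[0,0,40],"roll":0},{"travel":[0,0,50],"roll":0},{"travel":[0,0,52],"roll":0},{"travel":[0,0,52],"roll":0},{"travel":[0,0,52],"roll":0}]' 1; python3 -c "
from h import *
st()
for n in('top','side'): cv2.imwrite(f'pics/{n}14.png',optics.read_camera(n)[:,:,::-1])
st()
crop('pics/side14.png','pics/s14.png',260,180,370,290,6.5)
"
```

```text
t: 26.9
eef_pos: [479.9, -275.7, 180.1]
tcp_rot: [0.911, 1.569, -0.642]
ft_force: [0.6, 0.6, -2.3]
opening: 0.646
t: 27.5
eef_pos: [479.5, -275.5, 228.6]
tcp_rot: [-2.265, 1.569, 2.465]
ft_force: [-0.4, -0.7, -1.6]
opening: 0.647
t 27.5 pos [ 479.5 -275.5  228.6] jaw yaw deg 1.0 xax [-0.001  0.001 -1.   ] q [-0.64  0.37  1.72  0.    1.05 -0.66] F [-0.4 -0.7 -1.6] M [-0.1   0.09  0.03] open 0.647
t 27.6 pos [ 479.6 -275.5  228.8] jaw yaw deg 1.0 xax [-0.001  0.001 -1.   ] q [-0.64  0.37  1.72  0.    1.05 -0.66] F [-0.4 -0.1 -1.5] M [-0.11  0.06 -0.03] open 0.647
```

View pics/s14.png

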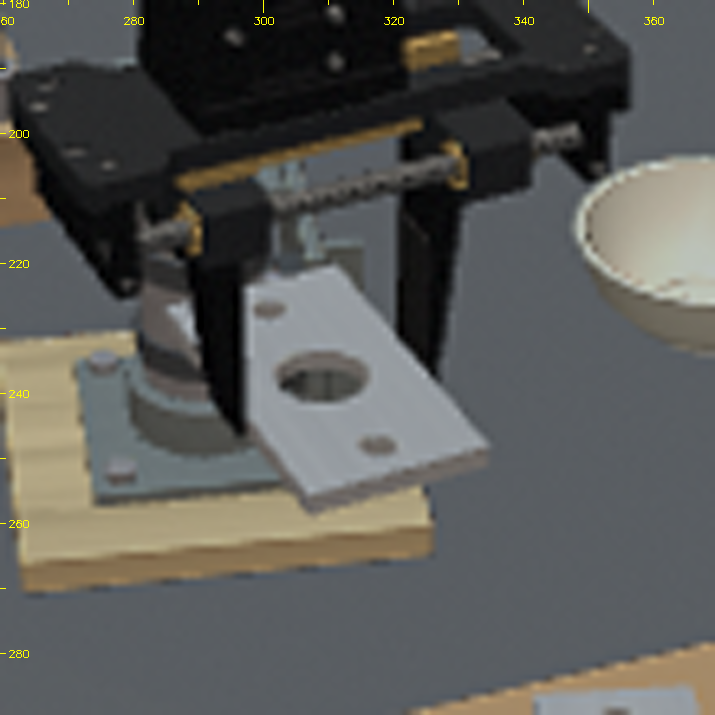

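View pics/top14.png

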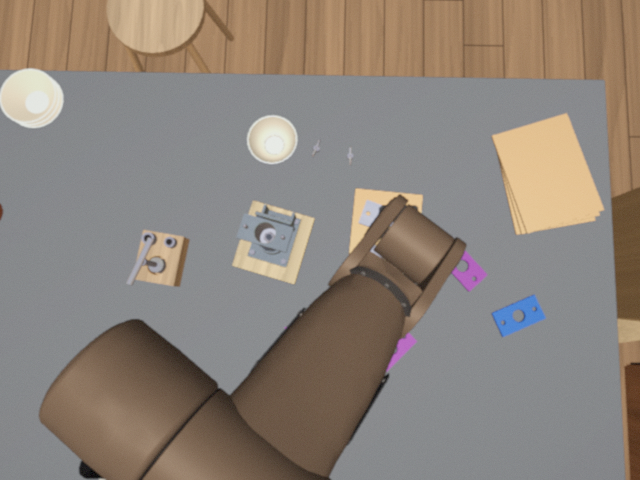

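Run:
```python
from h import *
c=np.array([479.6,-275.5]); a=np.radians(1.0)
Rm=np.array([[np.cos(a),-np.sin(a)],[np.sin(a),np.cos(a)]])
S=lambda x,y:np.array((x/6.5+260-.42,y/6.5+180-.42))
obs=[((0,0),S(323,376)),((0,42),S(270,310)),((0,-42),S(378,446)),((31,-57),S(489,448)),((-31,-57),S(310,500)),((31,57),S(340,264))]
pts=[];
for l,uv in obs:
    P=np.r_[c+Rm@np.array(l),235.1]; print(l,proj('side',P)[0].round(1),uv.round(1),(uv-proj('side',P)[0]).round(1))
from scipy.optimize import least_squares
def f(p):
    r=[]
    for l,uv in obs:
        M=Ro.from_euler('xyz',[p[0],p[1],a+p[5]]).as_matrix()
        P=np.r_[c,235.1]+p[2:5]+M@np.array([*l,0]); r.append(proj('side',P)[0]-uv)
    return np.r_[np.ravel(r),(p[2])*.3,p[4]*.3]
s=least_squares(f,np.zeros(6)); print(s.x.round(3))
```

```text
(0, 0) [308.9 237.2] [309.3 237.4] [0.4 0.2]
(0, 42) [300.8 227. ] [301.1 227.3] [0.3 0.2]
(0, -42) [317.5 248. ] [317.7 248.2] [0.2 0.2]
(31, -57) [334.5 248.2] [334.8 248.5] [0.3 0.3]
(-31, -57) [306.6 255.9] [307.3 256.5] [0.7 0.6]
(31, 57) [311.  220.3] [311.9 220.2] [ 0.9 -0.1]
[ 0.004 -0.014  0.424 -1.491  0.202 -0.005]
```

```bash
python3 -m handwheel '[{"travel":[6,25,0],"roll":-2},{"travel":[14,60,0],"roll":-4},{"travel":[23,100,0],"roll":-6},{"travel":[32,140,0],"roll":-8},{"travel":[41,180,0],"roll":-10},{"travel":[50,220,0],"roll":-12},{"travel":[57,250,0],"roll":-14},{"travel":[61.3,266.7,0],"roll":-15.9}]' 1;python3 -m handwheel '[{"travel":[0,0,0],"roll":0},{"travel":[0,0,0],"roll":0},{"travel":[0,0,0],"roll":0},{"travel":[0,0,0],"roll":0},{"travel":[0,0,0],"roll":0}]' 1; python3 -c "
from h import *
st()
"
```

```text
t: 28.4
eef_pos: [541.2, -6.6, 229.1]
tcp_rot: [-1.713, 1.57, 2.741]
ft_force: [-0.3, 0.1, -1.4]
opening: 0.651
t: 28.9
eef_pos: [541.0, -9.7, 229.6]
tcp_rot: [0.43, 1.571, -1.402]
ft_force: [-0.1, -0.1, -1.3]
opening: 0.648
t 28.9 pos [541.   -9.7 229.6] jaw yaw deg -14.9 xax [ 0. -0. -1.] q [-0.14  0.36  1.75 -0.    1.04  0.12] F [-0.1 -0.1 -1.3] M [-0.11  0.03 -0.01] open 0.648
```

```bash
python3 -m handwheel '[{"travel":[0,0.8,-10],"roll":0},{"travel":[0,0.8,-20],"roll":0},{"travel":[0,0.8,-28],"roll":0},{"travel":[0,0.8,-30],"roll":0},{"travel":[0,0.8,-30],"roll":0},{"travel":[0,0.8,-30],"roll":0}]' 1; python3 -c "
from h import *
st()
for n in('top','side'): cv2.imwrite(f'pics/{n}15.png',optics.read_camera(n)[:,:,::-1])
st()
crop('pics/side15.png','pics/s15.png',255,150,335,230,9)
crop('pics/top15.png','pics/t15.png',230,195,310,265,9)
"
```

```text
t: 29.5
eef_pos: [541.3, -8.2, 199.8]
tcp_rot: [1.445, 1.57, -0.385]
ft_force: [0.4, -0.4, -0.9]
opening: 0.646
t 29.5 pos [541.3  -8.2 199.8] jaw yaw deg -14.9 xax [ 0. -0. -1.] q [-0.14  0.39  1.78 -0.    0.97  0.12] F [ 0.4 -0.4 -0.9] M [-0.1   0.08  0.04] open 0.646
t 29.6 pos [541.3  -8.2 200. ] jaw yaw deg -14.9 xax [ 0.001 -0.    -1.   ] q [-0.14  0.39  1.78 -0.    0.97  0.12] F [ 0.8 -0.4 -1.5] M [-0.17  0.06 -0.03] open 0.648
```

View pics/s15.png

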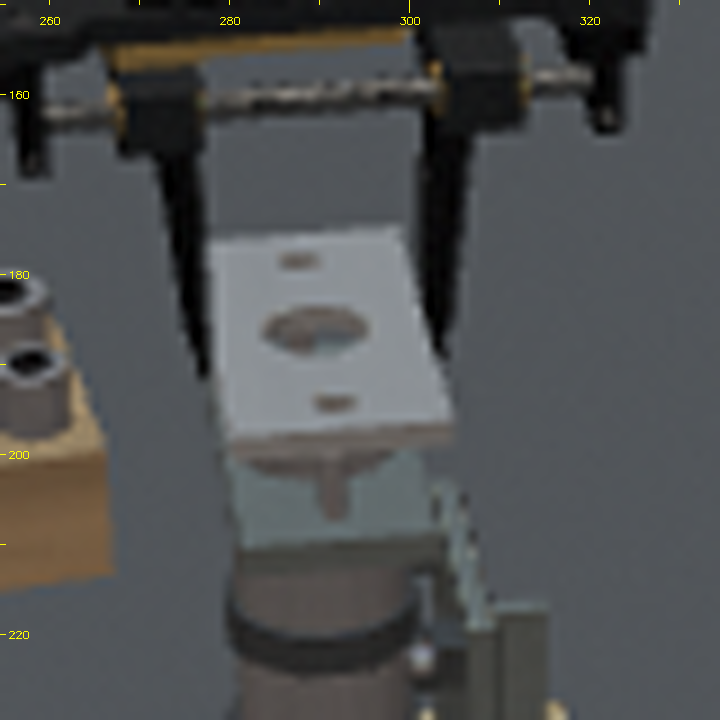

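View pics/t15.png

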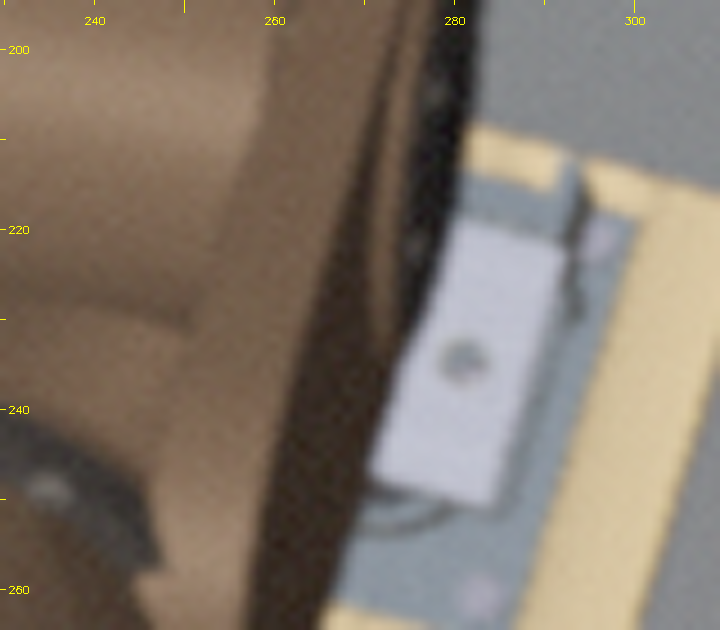

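Run:
```python
from fit import *
C=lambda c,uv,l:(c,np.array(uv),l)
z=206.3
d=[C('side',(289.55,186.2),(0,0,z)),C('side',(287.66,178.55),(0,42,z)),C('side',(291.8,194.3),(0,-42,z)),C('side',(277.7,176.3),(-31,57,z)),C('side',(299.2,174.8),(31,57,z)),C('side',(304.9,195.3),(31,-57,z)),C('side',(279.9,198.4),(-31,-57,z)),
C('top',(281.0,234.7),(0,-42,z)),C('top',(292.9,221.4),(31,-57,z)),C('top',(284.2,251),(-31,-57,z))]
fit(d,[541,-9,-.26])
```

```text
['top'] [541.5  -8.1] yaw -0.2465 rms 0.44
[[0.4, -0.2], [-0.5, 0.8], [0.0, -0.4]]
['side'] [542.7  -8.4] yaw -0.2729 rms 0.56
[[0.4, -0.2], [0.6, -0.3], [-0.1, -0.1], [-1.7, 0.1], [0.1, 0.0], [-0.1, 1.0], [0.0, -0.3]]
['top', 'side'] [542.6  -8.4] yaw -0.2682 rms 0.55
[[0.4, -0.2], [0.5, -0.3], [0.0, -0.1], [-1.8, 0.1], [-0.1, -0.0], [0.0, 1.0], [0.1, -0.3], [0.5, -0.3], [-0.2, 0.9], [-0.3, -0.4]]
```

```bash
python3 -m handwheel '[{"travel":[-0.7,-0.5,0],"roll":0},{"travel":[-0.7,-0.5,-3],"roll":0},{"travel":[-0.7,-0.5,-6],"roll":0},{"travel":[-0.7,-0.5,-8],"roll":0},{"travel":[-0.7,-0.5,-8],"roll":0}]' 1; python3 -c "
from h import *
st()";python3 -m handwheel '[{"travel":[0,0,-2],"roll":0},{"travel":[0,0,-4],"roll":0},{"travel":[0,0,-4],"roll":0}]' 1; python3 -c "
from h import *
st()"
```

```text
t: 30.1
eef_pos: [540.3, -8.7, 191.2]
tcp_rot: [-1.418, 1.57, 3.035]
ft_force: [0.8, 0.2, -2.1]
opening: 0.648
t 30.1 pos [540.3  -8.7 191.2] jaw yaw deg -14.9 xax [-0.001  0.    -1.   ] q [-0.14  0.4   1.79 -0.    0.95  0.12] F [ 0.8  0.2 -2.1] M [-0.06  0.06  0.07] open 0.648
t: 30.4
eef_pos: [540.3, -8.6, 187.4]
tcp_rot: [-1.429, 1.57, 3.024]
ft_force: [0.1, 0.2, -0.9]
opening: 0.648
t 30.4 pos [540.3  -8.6 187.4] jaw yaw deg -14.9 xax [-0.  0. -1.] q [-0.14  0.4   1.8  -0.    0.94  0.12] F [ 0.1  0.2 -0.9] M [-0.1   0.12  0.03] open 0.648
```

```bash
python3 -m handwheel '[{"travel":[0.2,0,-2],"roll":0},{"travel":[0.2,0,-5],"roll":0},{"travel":[0.2,0,-5],"roll":0}]' 1; python3 -c "
from h import *
st()";python3 -m handwheel '[{"travel":[0,0,-3],"roll":0},{"travel":[0,0,-6],"roll":0},{"travel":[0,0,-8],"roll":0},{"travel":[0,0,-8],"roll":0}]' 1; python3 -c "
from h import *
st()"
```

```text
t: 30.7
eef_pos: [540.4, -8.6, 182.2]
tcp_rot: [-1.439, 1.57, 3.014]
ft_force: [-0.3, -0.6, -1.6]
opening: 0.65
t 30.7 pos [540.4  -8.6 182.2] jaw yaw deg -14.9 xax [-0.001  0.    -1.   ] q [-0.14  0.41  1.8  -0.    0.93  0.12] F [-0.3 -0.6 -1.6] M [-0.11  0.08  0.01] open 0.65
t: 31.1
eef_pos: [540.5, -8.6, 174.3]
tcp_rot: [-1.438, 1.57, 3.015]
ft_force: [-0.2, 0.3, -1.2]
opening: 0.649
t 31.1 pos [540.5  -8.6 174.3] jaw yaw deg -14.9 xax [-0.  0. -1.] q [-0.14  0.42  1.81 -0.    0.91  0.12] F [-0.2  0.3 -1.2] M [-0.07  0.12 -0.05] open 0.649
```

```bash
python3 -m handwheel '[{"travel":[0,0,-1],"roll":0},{"travel":[0,0,-2],"roll":0},{"travel":[0,0,-2.5],"roll":0},{"travel":[0,0,-2.5],"roll":0}]' 1; python3 -c "
from h import *
st()
cv2.imwrite('pics/side16.png',optics.read_camera('side')[:,:,::-1])
crop('pics/side16.png','pics/s16.png',255,150,335,230,9)"
```

```text
t: 31.5
eef_pos: [540.6, -8.7, 172.1]
tcp_rot: [1.071, 1.571, -0.76]
ft_force: [-0.1, 0.3, -1.5]
opening: 0.646
t 31.5 pos [540.6  -8.7 172.1] jaw yaw deg -14.9 xax [ 0. -0. -1.] q [-0.14  0.42  1.82 -0.    0.9   0.12] F [-0.1  0.3 -1.5] M [-0.06  0.07 -0.03] open 0.646
```

View pics/s16.png

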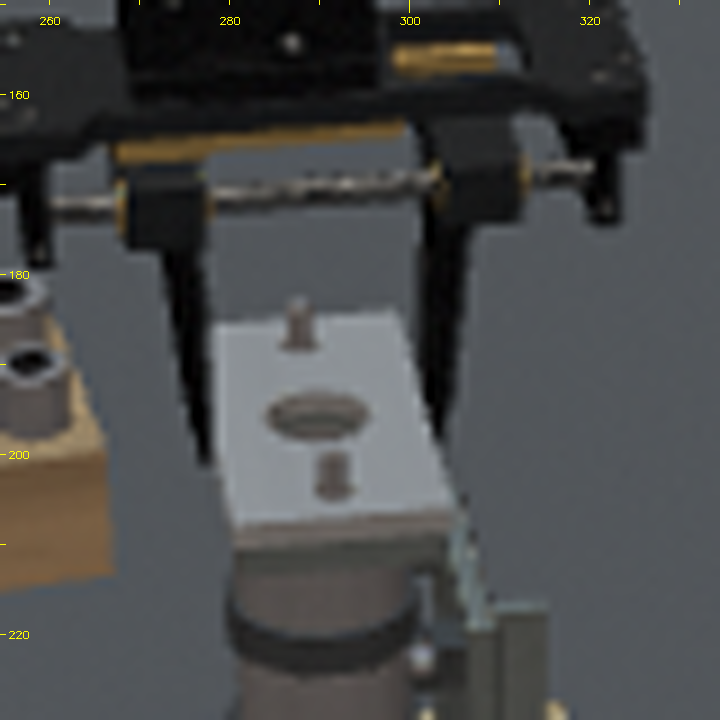

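```bash
python3 -m handwheel '[{"travel":[0,0,-0.4],"roll":0},{"travel":[0,0,-0.8],"roll":0},{"travel":[0,0,-0.8],"roll":0}]' 1; python3 -c "
from h import *
st()"; python3 -m handwheel '[{"travel":[0,0,0],"roll":0},{"travel":[0,0,0],"roll":0},{"travel":[0,0,0],"roll":0},{"travel":[0,0,0],"roll":0},{"travel":[0,0,0],"roll":0},{"travel":[0,0,0],"roll":0}]' -1;  python3 -c "
from h import *
st()"; python3 -m handwheel '[{"travel":[0,0,10],"roll":0},{"travel":[0,0,30],"roll":0},{"travel":[0,0,60],"roll":0},{"travel":[0,0,100],"roll":0},{"travel":[0,0,140],"roll":0},{"travel":[0,0,160],"roll":0}]' -1
```

```text
t: 31.85
eef_pos: [540.7, -8.7, 171.7]
tcp_rot: [1.658, 1.57, -0.172]
ft_force: [-1.4, -0.8, 4.3]
opening: 0.649
t 31.85 pos [540.7  -8.7 171.7] jaw yaw deg -14.9 xax [ 0. -0. -1.] q [-0.14  0.42  1.82 -0.    0.9   0.12] F [-1.4 -0.8  4.3] M [-0.03  0.38  0.04] open 0.649
t: 32.45
eef_pos: [540.6, -8.7, 171.3]
tcp_rot: [1.589, 1.571, -0.241]
ft_force: [-0.0, 0.3, -0.3]
opening: 0.997
t 32.45 pos [540.6  -8.7 171.3] jaw yaw deg -14.9 xax [ 0. -0. -1.] q [-0.14  0.42  1.82 -0.    0.9   0.12] F [-0.   0.3 -0.3] M [-0.11  0.06  0.02] open 0.997
t: 33.05
eef_pos: [541.0, -8.7, 335.7]
tcp_rot: [1.696, 1.566, -0.134]
ft_force: [0.1, -0.5, -1.4]
opening: 0.997
```

Next I'll swing the arm aside, toward -y at height, so both cameras can see the result.

```bash
python3 -m handwheel '[{"travel":[-10,-35,0],"roll":0},{"travel":[-25,-75,0],"roll":0},{"travel":[-40,-115,0],"roll":0},{"travel":[-55,-155,0],"roll":0},{"travel":[-70,-195,0],"roll":0},{"travel":[-85,-235,0],"roll":0},{"travel":[-95,-265,0],"roll":0},{"travel":[-100,-280,0],"roll":0}]';python3 -m handwheel '[{"travel":[0,-30,0],"roll":0},{"travel":[0,-60,0],"roll":0},{"travel":[0,-80,0],"roll":0},{"travel":[0,-80,0],"roll":0},{"travel":[0,-80,0],"roll":0}]'; python3 -c "
from h import *
st()
for n in('top','side'): cv2.imwrite(f'pics/{n}17.png',optics.read_camera(n)[:,:,::-1])
crop('pics/side17.png','pics/s17.png',210,145,350,250,5.5)
crop('pics/top17.png','pics/t17.png',110,190,320,300,3.8)
"
```

```text
t: 33.85
eef_pos: [439.6, -290.7, 332.0]
tcp_rot: [0.878, 1.57, -0.954]
ft_force: [0.1, -0.6, -0.6]
opening: 0.999
t: 34.35
eef_pos: [440.7, -368.1, 331.3]
tcp_rot: [-2.65, 1.57, 1.803]
ft_force: [-0.0, 1.0, 0.1]
opening: 1.0
t 34.35 pos [ 440.7 -368.1  331.3] jaw yaw deg -14.9 xax [-0.     0.001 -1.   ] q [-0.81  0.32  1.52  0.    1.3  -0.55] F [-0.   1.   0.1] M [-0.12  0.05  0.06] open 1.0
```

View pics/s17.png

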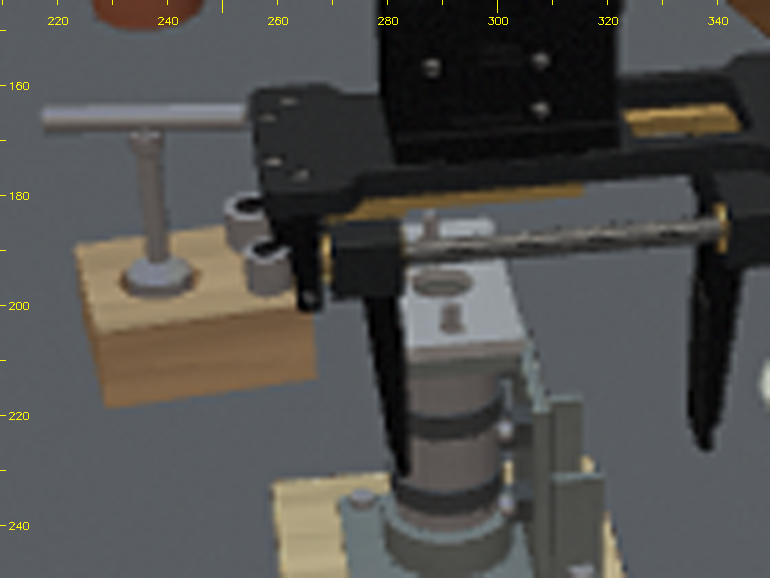

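View pics/t17.png

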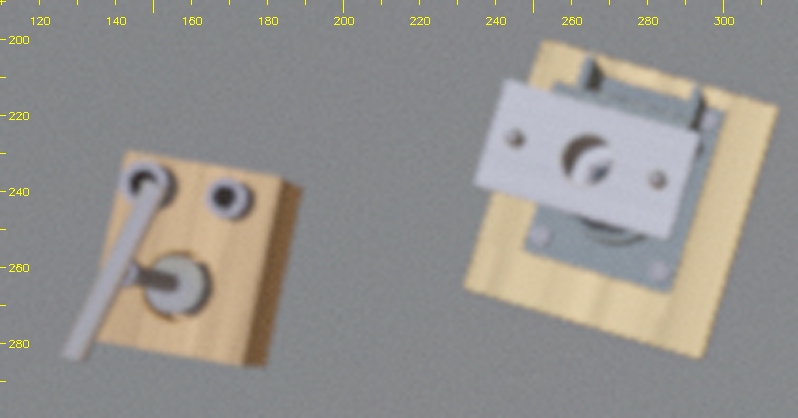

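View pics/top17.png

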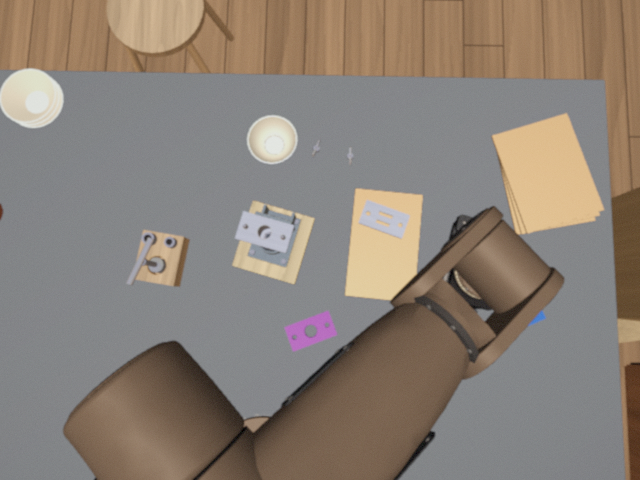

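Run:
```python
from fit import *
C=lambda c,uv,l:(c,np.array(uv),l)
T=lambda x,y:(x/3.8+110-.37,y/3.8+190-.37); S=lambda x,y:(x/5.5+210-.4,y/5.5+145-.4)
z=178
d=[C('top',T(508,80),(31,57,z)),C('top',T(700,133),(31,-57,z)),C('top',T(665,240),(-31,-57,z)),C('top',T(474,185),(-31,57,z)),C('top',T(588,160),(0,0,z)),
C('side',S(442,281),(0,0,z)),C('side',S(493,222),(31,57,z)),C('side',S(525,340),(31,-57,z))]
fit(d,[541,-9,-.26])
print('bar'); b=[C('top',T(150,183),(0,-55,150)),C('top',T(74,357),(0,55,150))]
fit(b,[475,265,1.1])
```

```text
['top'] [540.7  -8.3] yaw -0.2589 rms 0.32
[[-0.2, -0.0], [-0.1, 0.5], [0.7, -0.0], [0.0, -0.2], [-0.3, -0.2]]
['side'] [541.5 -10.5] yaw -0.2674 rms 0.23
[[0.2, 0.3], [-0.1, -0.4], [-0.1, 0.1]]
['top', 'side'] [541.1  -8.7] yaw -0.2611 rms 0.39
[[-0.0, -0.2], [0.0, 0.4], [0.8, -0.2], [0.2, -0.5], [-0.1, -0.3], [-0.3, 0.0], [-0.6, -0.7], [-0.4, -0.3]]
bar
['top'] [475. 267.] yaw 1.2251 rms 0.36
[[0.2, -0.5], [-0.2, 0.5]]
['top', 'side'] [475. 267.] yaw 1.2251 rms 0.36
[[0.2, -0.5], [-0.2, 0.5]]
```

```bash
python3 -c "
from h import *
print(job.job_done())"
```

```text
the job is handed in; nothing more can be done
None
```

The nut is tightened, the tool is back in its well and the round-opening die plate is on the studs. I handed the job in at about 34 s of the 72 s allowed; no verdict is reported.

**Nut:** I turned the socket clockwise on the nut until it dropped over it. It then went down to floor contact at the expected height, and I kept turning. The torque rose from about 0.15 to 0.6 N m and held there while the bar began to slip in the jaws. That and the final bar angle match the stop. The nut's angle itself could not be seen, so tightness is inferred from torque and angle only.

**Tool:** Both cameras show it upright in its well. The bar's centre measures about 2 mm from the well's centre.

**Die plate:** Both studs are visibly through it, and the height at which it made contact shows it seated on the flange. The fitted centre is (541.1, -8.7) mm, against (540.9, -8.8) mm for the flange. Its yaw is -0.261 rad against -0.260 rad.

**Disagreement:** In the last check the two cameras differed by about 2 mm along y on the plate's position. The side view was partly blocked by the gripper.

**Other items:** The slotted plate, wing nuts and bowl appear where they started in the last top picture. The gripper is open and clear of everything.

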